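# Clip up the electrode station

### The job

Put every spring hook clip standing on the bench onto the electrode station: enter it at the open end of the slotted rail, slide it to a terminal pin of its own, press its knob down so that the hook comes out, hook it under the pin and let go, so that the spring holds the pin caught. Fill the rail so that all the clips find a pin, and only when all are caught throw the supply unit's toggle lever fully over to on. Leave the other things on the bench where they are.

Things in the scene. Friction and masses are not known exactly. Their poses are not given: they have to be found in the camera images.
- clip1_knob (a point): Centre of the push-knob of spring hook clip 1, on its middle axis, 86 mm above its underside with the plunger out. All clips are alike (some absent: None), 100 mm tall, 0.17 kg, standing upright; frame = clip's axes, z up. The knob is a grey block 16 (x) x 20 (y) x 28 mm, 72 to 100 mm up. A clip can be carried by it; pressing it down with the flange held up pushes the hook out below.
- clip2_knob (a point): As clip 1. A clip's housing, from its underside up: black foot 34 (x) x 40 (y) mm, 0 to 28 mm; steel neck 9 (x) x 20 (y) mm, 28 to 38 mm; black flange 34 x 40 mm, 38 to 44 mm, with a pointed nose on the -y side (tip at y = -26.5 mm), the side to which the hook's toe points; then a thin stem up to the knob.
- clip3_knob (a point): As clip 1. The plunger travels 18 mm; its spring takes 5 N at the start of the press and 9.5 N fully down. Released with a pin caught it stays about 12.5 mm down; otherwise it comes right out again. With the plunger out the hook is hidden in the foot.
- clip4_knob (a point): As clip 1. To catch a pin: on the rail, press fully with the toe's end (16 mm ahead of the middle axis) still short of the pin, slide on towards the closed end until the catching point is under the pin (the hook's rod stops it 2.75 mm further), then let the knob rise.
- clip1_hook (a point): Catching point in clip 1's hook (where the middle of a caught pin lies): 7.75 mm to -y of the clip's middle axis, 7.5 mm above its underside with the plunger out; goes down with the plunger. The hook is a 5 mm rod on the middle axis with a toe to -y, 4 mm thick, 8 mm wide, its end 16 mm from the axis, with a 2 mm upturned lip; rod to lip 10.5 mm. Frame = clip's axes.
- clip2_hook (a point): Catching point in clip 2's hook, as for clip 1.
- clip3_hook (a point): Catching point in clip 3's hook, as for clip 1.
- clip4_hook (a point): Catching point in clip 4's hook, as for clip 1.
- pin1 (a point): Middle of brass terminal pin 1 of 4 (pin1 next to the closed end, pin4 nearest the open end, 55 mm apart): a level 5 mm pin crossing under the rail's slot from a brass post beside it, 40 mm above the bench. Frame = station frame. The station's base is 110 x 310 mm, its top 22 mm above the bench.
- pin2 (a point): Middle of brass terminal pin 2 of 4 (pin1 next to the closed end, pin4 nearest the open end, 55 mm apart): a level 5 mm pin crossing under the rail's slot from a brass post beside it, 40 mm above the bench. Frame = station frame. A clip on the rail slides freely over the pins with its plunger out (foot 2.5 mm over them); fully pressed, its lip passes 3.5 mm under them.
- pin3 (a point): Middle of brass terminal pin 3 of 4 (pin1 next to the closed end, pin4 nearest the open end, 55 mm apart): a level 5 mm pin crossing under the rail's slot from a brass post beside it, 40 mm above the bench. Frame = station frame.
- pin4 (a point): Middle of brass terminal pin 4 of 4 (pin1 next to the closed end, pin4 nearest the open end, 55 mm apart): a level 5 mm pin crossing under the rail's slot from a brass post beside it, 40 mm above the bench. Frame = station frame.
- rail_mouth (a point): Middle of the rail's open end, at its top face (83 mm up). Frame = station: y points out of the open end; clips enter towards -y, nose first. Two bars 6 mm thick, 13 mm slot, flaring to 22 mm over 30 mm beyond this point; stop 270 mm inwards. A clip rides with its neck in the slot, flange on the bars, foot below, underside 45 mm up; flange-to-foot gap 10 mm. Side uprights 43 mm apart.
- switch (a joint): Toggle lever of the supply unit (rad): 0 off (leaning 0.5 rad towards the robot), about 1.0 on (leaning 0.5 rad away from it); stays where it is left; swings over with less than 10 N at the tip.
- switch_tip (a point): Tip of that toggle lever, a 70 mm lever on a small black block on top of the grey supply unit (120 x 120 x 35 mm). The frame turns with the lever; it swings in the unit's x-z plane, towards its +x (within 0.25 rad of straight away from the robot); the frame's y is the hinge axis, level.
- tube_lying: Bystander: capped 50 ml tube lying on its side, 33 mm high, 116 mm long; origin under its middle
- tip_box: Bystander: blue box of pipette tips, 125 x 85 x 65 mm; origin at the centre of its underside
- jar: Bystander: glass jar, 70 mm wide, 85 mm tall; origin under its centre
- media_bottle: Bystander: brown bottle, 72 mm wide, 150 mm tall; origin under its centre
- tray: Bystander: low white tray, 100 x 140 x 25 mm; origin under its centre
- tube_rack: Bystander: green rack of capped tubes, 90 x 160 mm, 95 mm high; origin under its centre
Not all that is in view belongs to the job. What is shaped like the part that bears clip2_knob but blue is not meant. What is shaped like the part that bears clip3_knob but yellow is not meant.

How it is judged:
On the way, in this order (a step that is already met when the one before it is completed fails the run):
1. every clip present has a terminal pin caught in its hook ((distance between clip1_hook and pin1 below 0.006 m or distance between clip1_hook and pin2 below 0.006 m or distance between clip1_hook and pin3 below 0.006 m or distance between clip1_hook and pin4 below 0.006 m) and (distance between clip2_hook and pin1 below 0.006 m or distance between clip2_hook and pin2 below 0.006 m or distance between clip2_hook and pin3 below 0.006 m or distance between clip2_hook and pin4 below 0.006 m) and (distance between clip3_hook and pin1 below 0.006 m or distance between clip3_hook and pin2 below 0.006 m or distance between clip3_hook and pin3 below 0.006 m or distance between clip3_hook and pin4 below 0.006 m) and (distance between clip4_hook and pin1 below 0.006 m or distance between clip4_hook and pin2 below 0.006 m or distance between clip4_hook and pin3 below 0.006 m or distance between clip4_hook and pin4 below 0.006 m)), for 0.2 s.
2. the toggle lever is thrown to on (value of joint switch above 0.85 rad), for 0.2 s.
At the end, for the whole second after the job is handed in: Every clip present has a pin caught: the catching point of its hook lies within 6 mm of the middle of a terminal pin, through the last second; the toggle lever stands beyond 0.85 rad (on) (all of step 1 and value of joint switch above 0.85 rad); the robot touches nothing.
It fails at once if a bystander is shifted by more than 4 cm (distance of any of tube_lying, tip_box, jar, media_bottle, tray, tube_rack from where it was at the start of the episode above 0.04 m).
Of clip1, clip2, clip3, clip4 only 3 to 4 are there at a start; the rules pass over those that are not, and their reading is None.
At some moment in a run one of clip1, clip2, clip3, clip4 may be knocked a few centimetres aside while the robot is not near it.
It also fails if it takes over 210 s, if anything falls off the work surface, if the arm or the gripper's body presses on something with over 40 N, if the wrist force passes 120 N, or if a joint passes its speed limit or range.

### The arm

A 6-joint arm with a two-finger parallel gripper is mounted at the origin on the work surface. World frame = base frame: x ahead of the robot, y to its left, z up, the work surface at z = 0. Lengths are in m, angles in rad, forces in N, time in s.
With the tool pointing down it reaches from about 0.35 to 0.775 m from the base axis. Payload 5.5 kg.
Tool frame: the origin (TCP) lies at the centre of the arm's flange, where the gripper is bolted on; the fingertips stand 173 mm ahead of it and the grasp point (between the pads) lies 155 mm ahead of it; z points along the fingers, y is the direction in which the jaws open and shut (so a half turn about z gives the same grasp; the last joint's range is limited). The gripper opens to 85 mm and grips with 20 to 120 N. Pads are 22 mm wide; open, the fingers measure 114 mm over their backs; the gripper's body (76 mm by 85 mm) begins 54 mm behind the grasp point. The pads swing forward as they close: fully open they stand 13 mm farther back than shut.
Start: joints at [1.024, 0.313, 0.046, 1.304, 0, 1.431], TCP at [0.228, 0.528, 0.405] pointing down, gripper open.
Joint ranges: [-2.76, 2.76], [-0.86, 1.69], [-1.03, 1.26], [-2.2, 2.34], [-1.47, 1.5], [-3.14, 3.14]. Speed limits (rad/s): [2.57, 2.57, 3.14, 3.14, 3.14, 3.14].

### API

Orientations are given as a unit quaternion [w, x, y, z].
In Python, from station import r, grab_frame, camera_info, spotter gives the robot as it stands.
- The arm moves only by the tool servo_tool, never from a script. Its argument "targets" is text: rows parted by semicolons, each of 6 numbers parted by spaces: the shift along the tool's x, y, z in units of 0.15 m (1.0 is 0.15 m), then the turn, a rotation vector about the tool's x, y, z in units of pi/4 rad (1.0 is pi/4 rad). In form: dx dy dz wx wy wz; .... A call has 1 to 8 rows; each row shifts and turns the commanded pose from where the row before left it, along the tool's axes as they then stand; what a row does not reach is not made up. A row lasts 1/12 s, in which the tool goes at most 41.7 mm and 7.16 degrees, less where a joint would pass 70% of its speed; a pose out of reach is approached as far as the arm can. A call with a number of a shift or a turn outside -1 to 1 is refused whole. A call with a gripper value outside its range is refused whole. "claw" is the gripper's target within -1 to 1 (fully open at 1, half-way at 0, shut at -1), set as the call begins (left out, the last holds). The fingers move at their own pace and stop on an object; the grip force is fixed at half the most. Time passes only in rows, so rows that do not move let the fingers close. It gives the time, the measured TCP pose, the force and the opening at its end, in the units of the state.
- r.observe(): the state, without advancing time (a new reading comes with each control period).
- grab_frame(name): name is "scene" or "top" or "wrist"; returns (picture, depth): 480x640x3 uint8, red, green, blue; 480x640 float32, m along the optical axis (not along the pixel's ray), 0 where there is no reading.
- camera_info(name): a dict with "fovy" (degrees; the focal length in pixels is half the picture's height over the tangent of half this angle, whatever the lens; pixels are square), "cx", "cy" (the principal point, pixels), "extrinsics" (4x4, takes a point from camera to world coordinates); the wrist camera has in their place "hand_eye" (4x4, takes a point from camera to tool coordinates, whose origin is the TCP and whose axes are the flange's). Camera axes: x right, y up, looking along -z (the intrinsics and any distortion apply to the point x, -y, -z); pixel columns grow to the right and rows downward; lengths in m; the calibration is good to about 2 mm. A picture is of the moment at which its call begins: read the wrist's pose just before it. camera_info takes no time and is no camera call.
- r.hand_in(): hands the job in, once; it reports no verdict.
Trained networks look in the newest picture that a camera, given by its name, has taken for a name from the list of things; names that differ only in an ending like _2 or _b are one class to them, and where a whole thing is asked for, a point or a joint stands for the part that bears it (a point fixed in the world has none). Each returns a list of dicts, best first, with "score" (0 to 1); they miss things now and then, are a little off and sometimes report something else, mostly with a low value. They report only what shows in the picture. A call takes as long as a camera call. They do not tell look-alikes from the thing itself.
- spotter.look_for(camera, query): "position" ([column, row] in pixels, amid what is visible of it).
- spotter.masks_of(camera, query): "pixels" (480x640 bool, what is visible of it) and "position" ([column, row] in pixels, amid what is visible of it).
- spotter.place_of(camera, query): "position" ([column, row] in pixels: a listed point, or the origin of a listed thing).
The state is a dict: "time_s": time; "q": joint angles; "joint_velocities": joint speeds; "joint_efforts": joint torques, N m; "position": TCP position; "ee_rot": TCP orientation; "ft_force": force on the tool from outside, world axes, zero at the start; "wrist_torque": the same for the moment, N m; "gripper_width": finger opening in m.
Only numpy, scipy, OpenCV 4.12 (cv2) and the standard library are available. Lean on these libraries where they do the work, as an engineer would, in place of code of your own. Each camera call takes 0.05 s, during which the arm holds its last target. There are 200 camera calls.

## Working session

There is one attempt and no reset: what is moved stays moved. The work goes in short steps, Python scripts to look and compute and a tool call to move; the robot and the scene stay as the last step left them, time stands still between calls to the robot, and variables do not carry over. Pictures are saved under pics/ and viewed, about 12 in all and at most 16, crops included, and the job is handed in when it is done.

Besides the shell and the picture viewer there is one more tool, called after "Emit:" as a command line: name --argument value ..., lists and objects as JSON in quotes. servo_tool: Moves the arm, as the interface text tells. Shifts and turns lie within -1 to 1; 1 stands for 0.15 m of shift or pi/4 rad of turn. Its arguments: {"type":"object","properties":{"targets":{"type":"string"},"claw":{"type":"number"}},"required":["targets"]}

```bash
ls; mkdir -p pics; cat > h.py <<'E'
import numpy as np, cv2
from station import r, grab_frame, camera_info, spotter
from scipy.spatial.transform import Rotation as R
def tool():
    o=r.observe(); T=np.eye(4); q=o["ee_rot"]; T[:3,:3]=R.from_quat([q[1],q[2],q[3],q[0]]).as_matrix(); T[:3,3]=o["position"]; return T
def cam(name):
    c=camera_info(name); f=240/np.tan(np.radians(c["fovy"])/2)
    E=np.array(c["extrinsics"]) if "extrinsics" in c else tool()@np.array(c["hand_eye"])
    return f,c["cx"],c["cy"],E
def grab(name):
    C=cam(name); p,d=grab_frame(name); return p,d,C
def cloud(d,C):
    f,cx,cy,E=C; v,u=np.mgrid[:480,:640]
    P=np.stack([(u-cx)/f*d,-(v-cy)/f*d,-d],-1)
    W=P@E[:3,:3].T+E[:3,3]; W[d==0]=np.nan; return W
def ray(px,C,z):
    f,cx,cy,E=C; k=E[:3,:3]@np.array([(px[0]-cx)/f,-(px[1]-cy)/f,-1]); return E[:3,3]+k*(z-E[2,3])/k[2]
def proj(W,C):
    f,cx,cy,E=C; p=(np.asarray(W)-E[:3,3])@E[:3,:3]; return np.array([cx+f*p[0]/-p[2],cy-f*p[1]/-p[2]])
def save(n,p): cv2.imwrite("pics/"+n,cv2.cvtColor(p,cv2.COLOR_RGB2BGR))
E
python3 - <<'E'
from h import *
for n in("scene","top"):
    p,d,C=grab(n); save(n+"0.png",p); print(n,{k:v for k,v in camera_info(n).items() if k!="extrinsics"},C[3].round(3).tolist())
    np.savez("/tmp/"+n,p=p,d=d)
print({k:v for k,v in camera_info("wrist").items()})
print(r.observe())
E
```

```text
pics
scene {'fovy': 57.421504135675306, 'cx': 313.83271234795404, 'cy': 240.43315148509268} [[-0.749, -0.46, 0.477, 1.189], [0.663, -0.503, 0.555, 0.74], [-0.016, 0.732, 0.681, 1.017], [0.0, 0.0, 0.0, 1.0]]
top {'fovy': 51.61202444022456, 'cx': 315.6642460813162, 'cy': 241.24588791243298} [[0.028, 0.985, -0.173, 0.346], [-1.0, 0.028, -0.0, 0.015], [0.005, 0.173, 0.985, 1.339], [0.0, 0.0, 0.0, 1.0]]
{'fovy': 60.37541264329411, 'cx': 322.79103158258073, 'cy': 242.78817274324558, 'hand_eye': array([[ 1.01685016e-03,  9.56977804e-01,  2.90159352e-01,
         7.48213576e-02],
       [ 9.99999469e-01, -9.24644267e-04, -4.54872736e-04,
        -1.20409068e-03],
       [-1.67008930e-04,  2.90159661e-01, -9.56978236e-01,
         3.00582368e-02],
       [ 0.00000000e+00,  0.00000000e+00,  0.00000000e+00,
         1.00000000e+00]])}
{'time_s': 0.1, 'q': array([1.02437817e+00, 3.13973452e-01, 4.51245474e-02, 1.30359828e+00,
       3.42425994e-05, 1.43117620e+00]), 'joint_velocities': array([-0.00218471, -0.00100727,  0.00310407, -0.00119393,  0.00041248,
        0.00073767]), 'joint_efforts': array([ 2.55257524e-03, -4.81722879e+01,  2.99245745e+01,  1.27421587e-02,
       -1.66293480e-04,  2.00344743e-05]), 'position': array([0.22744494, 0.52793557, 0.40388347]), 'ee_rot': array([-2.93742523e-04,  2.01999383e-01,  9.79385301e-01, -7.71585585e-04]), 'ft_force': array([ 0.37152306,  0.23555258, -0.31577473]), 'wrist_torque': array([-0.00685927,  0.02787488, -0.02887951]), 'gripper_width': 0.08563691948451417}
```

View pics/top0.png

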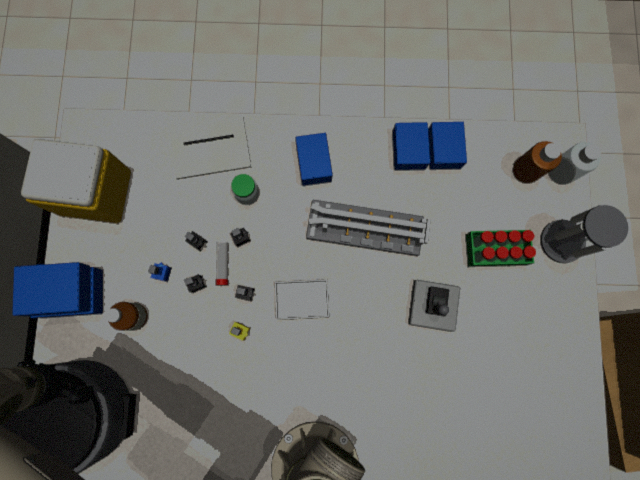

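View pics/scene0.png

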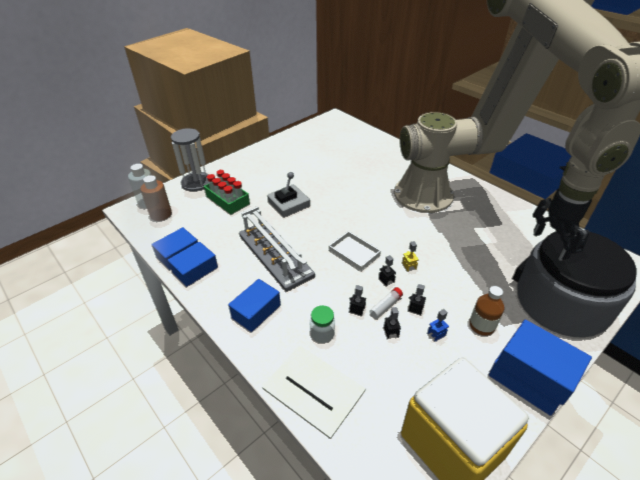

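Top view: black clips at (196,240), (240,237), (196,283), (244,293), all to be used. The blue one (158,271) and the yellow one (240,330) are look-alikes. The station spans (310,215)-(425,240) and the supply unit is at (436,305). One enlarged crop to confirm, along with the numbers.

```bash
python3 - <<'E'
from h import *
z=np.load("/tmp/top.npz"); p,d=z["p"],z["d"]; C=cam("top"); W=cloud(d,C)
a=cv2.resize(p[185:345,145:275],None,fx=3,fy=3,interpolation=cv2.INTER_CUBIC)
b=cv2.resize(p[190:350,300:470],None,fx=3,fy=3,interpolation=cv2.INTER_CUBIC)[:480,:410]
save("crop1.png",cv2.convertScaleAbs(np.hstack([a,b]),alpha=1.5))
for q in ["clip1_knob","clip1_hook","rail_mouth","pin1","pin2","pin3","pin4","switch_tip"]:
    for n in("top","scene"):
        Cn=cam(n)
        zz={"clip1_knob":.086,"clip1_hook":.0075,"rail_mouth":.083,"switch_tip":.1}.get(q,.04)
        if not any(True for _ in [0]): pass
        for s in spotter.place_of(n,q)[:7]:
            print(q,n,round(s["score"],2),np.round(s["position"],1),ray(s["position"],Cn,zz).round(4))
# high points
m=(W[...,2]>.06)&(W[...,2]<.12)&(W[...,0]>.2)
n,l,st,ce=cv2.connectedComponentsWithStats(m.astype(np.uint8))
for i in range(1,n):
    if st[i,4]>8: print(ce[i].round(),st[i,4],np.nanmean(W[l==i],0).round(3))
E
```

```text
clip1_knob top 0.63 [239.  229.6] [0.59   0.2135 0.086 ]
clip1_knob scene 0.73 [295.  262.5] [0.6427 0.016  0.086 ]
clip1_knob scene 0.58 [357.6 289.6] [0.5812 0.2139 0.086 ]
clip1_hook scene 0.65 [391.5 311.6] [0.5173 0.2926 0.0075]
rail_mouth top 0.56 [323.9 216.4] [ 0.6317 -0.0038  0.083 ]
rail_mouth scene 0.56 [295.6 262.3] [0.6391 0.0142 0.083 ]
rail_mouth scene 0.26 [386.2 303. ] [0.5562 0.2973 0.083 ]
pin1 top 0.91 [406.2 230.3] [ 0.6098 -0.225   0.04  ]
pin1 top 0.8 [369.2 227.3] [ 0.6152 -0.1262  0.04  ]
pin1 top 0.78 [350.6 222.5] [ 0.6268 -0.0763  0.04  ]
pin1 top 0.71 [387.3 232. ] [ 0.6038 -0.1746  0.04  ]
pin1 scene 0.82 [271.2 245.9] [ 0.6249 -0.1293  0.04  ]
pin1 scene 0.68 [255.5 228.8] [ 0.6131 -0.2319  0.04  ]
pin1 scene 0.67 [281.6 255.1] [ 0.6262 -0.0735  0.04  ]
pin1 scene 0.64 [266.8 237.4] [ 0.6108 -0.1716  0.04  ]
pin2 top 0.91 [406.2 230.3] [ 0.6098 -0.225   0.04  ]
pin2 top 0.8 [369.2 227.3] [ 0.6152 -0.1262  0.04  ]
pin2 top 0.78 [350.6 222.5] [ 0.6268 -0.0763  0.04  ]
pin2 top 0.71 [387.3 232. ] [ 0.6038 -0.1746  0.04  ]
pin2 scene 0.82 [271.2 245.9] [ 0.
[... 1494 characters left out ...]

[243. 186.] 484 [0.707 0.21  0.083]
[372. 223.] 1501 [ 0.618 -0.128  0.083]
[576. 219.] 84 [ 0.641 -0.651  0.094]
[236. 233.] 65 [0.58  0.218 0.096]
[506. 237.] 586 [ 0.59  -0.471  0.091]
[559. 236.] 77 [ 0.596 -0.606  0.095]
[190. 237.] 65 [0.566 0.335 0.097]
[577. 236.] 73 [ 0.596 -0.653  0.091]
[508. 253.] 587 [ 0.548 -0.473  0.091]
[578. 253.] 87 [ 0.552 -0.651  0.095]
[ 80. 294.] 797 [0.414 0.604 0.085]
[153. 270.] 78 [0.48  0.423 0.095]
[189. 281.] 73 [0.453 0.33  0.096]
[437. 299.] 260 [ 0.427 -0.298  0.066]
[241. 291.] 63 [0.431 0.199 0.097]
[127. 316.] 568 [0.363 0.477 0.098]
[438. 313.] 9 [ 0.392 -0.302  0.062]
[236. 331.] 64 [0.334 0.206 0.098]
[ 97. 371.] 315 [0.228 0.538 0.091]
```

View pics/crop1.png

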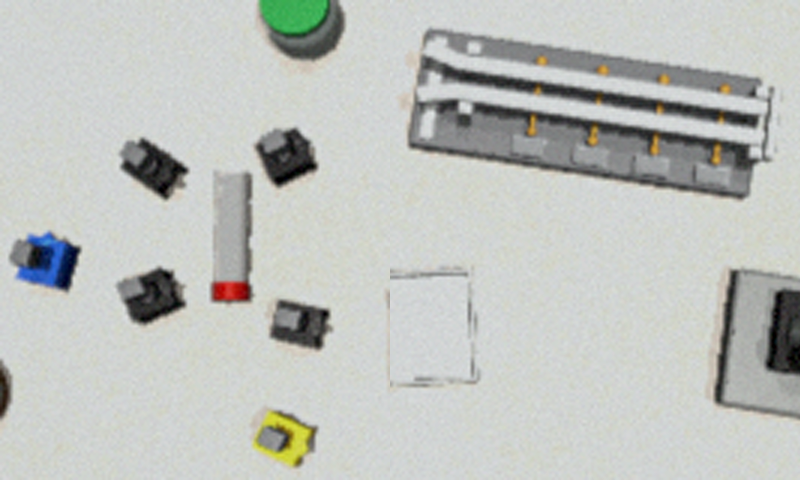

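Confirmed: the four black clips are the ones meant (not the blue or yellow). The rail's flared open end is the left one (+y), with the closed end at the right. Now moving above the clips to look with the wrist camera.

```bash
cat >> h.py <<'E'
def go(x,y,z,ang=None,step=.025):
    "print: turn about tool z first, then the straight shift in tool axes"
    T=tool(); X=T[:3,0]; cur=np.degrees(np.arctan2(X[1],X[0])); d=0
    if ang is not None:
        d=-((ang-cur+180)%360-180); n=max(1,int(np.ceil(abs(d)/6.5))); print(f"now ang {cur:.2f}; turn wz {d/45:.3f} total = {n} x {d/45/n:.4f}")
    # tilt
    print("tilt deg (z axis xy)",np.degrees(T[:2,2]).round(2))
    a=np.radians(cur if ang is None else ang); Rt=np.array([[np.cos(a),np.sin(a),0],[np.sin(a),-np.cos(a),0],[0,0,-1]])
    s=Rt.T@(np.array([x,y,z])-T[:3,3]); n=max(1,int(np.ceil(np.linalg.norm(s)/step)))
    print("shift units total",(s/.15).round(3),f"= {n} x",(s/.15/n).round(4))
E
python3 -c "
from h import *
go(.5,.32,.45,84)"
```

```text
now ang 156.69; turn wz 1.615 total = 12 x 0.1346
tilt deg (z axis xy) [0.   0.01]
shift units total [-1.19   1.951 -0.302] = 14 x [-0.085   0.1394 -0.0215]
```

Emit:
servo_tool --targets "0 0 0 0 0 0.135;0 0 0 0 0 0.135;0 0 0 0 0 0.135;0 0 0 0 0 0.135;0 0 0 0 0 0.135;0 0 0 0 0 0.135" --claw 0

```text
time_s: 1.4
position: [0.2275, 0.5281, 0.4047]
ee_rot: [-0.0, 0.5, 0.866, 0.0]
ft_force: [-0.5, 0.5, -0.0]
gripper_width: 0.0432
```

Emit:
servo_tool --targets "0 0 0 0 0 0.135;0 0 0 0 0 0.135;0 0 0 0 0 0.135;0 0 0 0 0 0.135;0 0 0 0 0 0.135;0 0 0 0 0 0.13"

```text
time_s: 1.9
position: [0.2275, 0.5281, 0.4047]
ee_rot: [-0.0, 0.745, 0.667, 0.0]
ft_force: [-0.2, 0.1, 0.6]
gripper_width: 0.0426
```

Emit:
servo_tool --targets "-0.085 0.139 -0.022 0 0 0;-0.085 0.139 -0.022 0 0 0;-0.085 0.139 -0.022 0 0 0;-0.085 0.139 -0.022 0 0 0;-0.085 0.139 -0.022 0 0 0;-0.085 0.139 -0.022 0 0 0;-0.085 0.139 -0.022 0 0 0"

```text
time_s: 2.48
position: [0.3642, 0.4233, 0.4281]
ee_rot: [-0.0, 0.743, 0.669, 0.0]
ft_force: [-0.4, 0.8, 1.1]
gripper_width: 0.0426
```

Emit:
servo_tool --targets "-0.085 0.139 -0.022 0 0 0;-0.085 0.139 -0.022 0 0 0;-0.085 0.139 -0.022 0 0 0;-0.085 0.139 -0.022 0 0 0;-0.085 0.139 -0.022 0 0 0;-0.085 0.139 -0.022 0 0 0;-0.085 0.139 -0.022 0 0 0;0 0 0 0 0 0"

```text
time_s: 3.15
position: [0.5024, 0.3178, 0.4511]
ee_rot: [0.001, 0.744, 0.668, 0.001]
ft_force: [-0.3, 0.4, -0.9]
gripper_width: 0.0428
```

```bash
python3 - <<'E'
from h import *
p,d,C=grab("wrist"); W=cloud(d,C); np.savez("/tmp/w1",p=p,d=d,E=C[3])
save("w1.png",p)
z=W[...,2]; print("bench z",np.nanmedian(z))
m=(z>.09)&(z<.11)
n,l,st,ce=cv2.connectedComponentsWithStats(m.astype(np.uint8))
for i in range(1,n):
    if st[i,4]>60:
        pts=(W[l==i][:,:2]*1e4).astype(np.float32); (c,s,a)=cv2.minAreaRect(pts); print(ce[i].round(),st[i,4],np.nanmedian(z[l==i]).round(4),(np.array(c)/1e4).round(4),np.array(s)/10,round(a,1))
E
```

```text
bench z 0.0012337014379923406
[112.  26.] 2377 0.1011 [0.3615 0.4701] [31.4788208  68.24123535] 85.2
[276.  76.] 672 0.1005 [0.4792 0.4231] [16.10278168 20.09941559] 78.7
[401. 182.] 573 0.1004 [0.5664 0.3357] [19.77155762 16.40045471] 57.9
[260. 204.] 555 0.1003 [0.4526 0.3297] [16.59989624 20.05847626] 25.6
[425. 312.] 405 0.1001 [0.5804 0.2186] [16.04288025 20.68173218] 27.0
[149. 352.] 430 0.1 [0.3335 0.2073] [19.01299744 16.01085815] 67.3
```

View pics/w1.png

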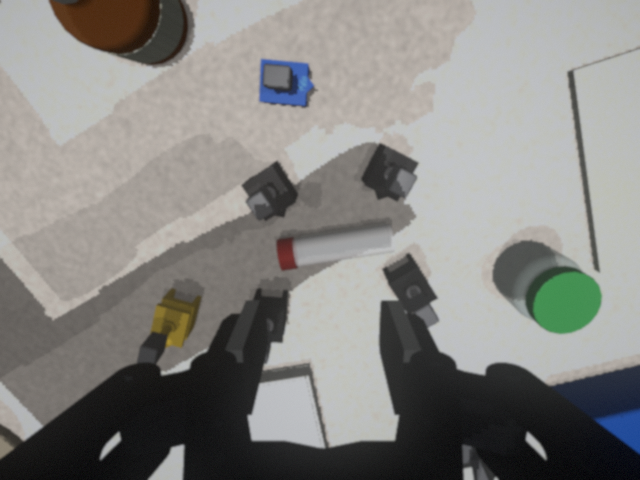

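Wrist view: knobs at (260,204), (401,182) and (425,312), with the fourth behind the left finger. The blue (276,76) and yellow (180,310) ones are excluded. Next: which side each nose is on.

```bash
python3 - <<'E'
from h import *
cl={}
z=np.load("/tmp/w1.npz"); c=camera_info("wrist"); C=(240/np.tan(np.radians(c["fovy"])/2),c["cx"],c["cy"],z["E"]); cl["w"]=cloud(z["d"],C)
for n in("top","scene"): q=np.load(f"/tmp/{n}.npz"); cl[n]=cloud(q["d"],cam(n))
for nm,k,a in [("A",(.5664,.3357),57.9),("B",(.5804,.2186),117),("C",(.4526,.3297),115.6),("D",(.431,.199),80)]:
    u=np.array([np.cos(np.radians(a)),np.sin(np.radians(a))]); v=np.array([u[1],-u[0]])
    for n,W in cl.items():
        P=W.reshape(-1,3); P=P[(P[:,2]>.037)&(P[:,2]<.048)]; e=P[:,:2]-k; e=e[np.hypot(*e.T)<.04]
        if len(e)<5: continue
        ey,ex=e@u,e@v
        mid=np.abs(ex)<.005
        print(nm,n,len(e),"x",(np.percentile(ex,[2,98])*1e3).round(1),"y mid",(np.array([ey[mid].min(),ey[mid].max()])*1e3).round(1) if mid.any() else None, "y side",(np.array([ey[~mid].min(),ey[~mid].max()])*1e3).round(1))
        if nm=="D": 
            cc,s,aa=cv2.minAreaRect((P[np.hypot(*(P[:,:2]-k).T)<.04][:,:2]*1e4).astype(np.float32)); print("   D rect",np.array(cc)/1e4,np.array(s)/10,aa)
for q in["clip1_hook","clip1_knob"]:
    for s in spotter.place_of("wrist",q): print(q,round(s["score"],2),np.round(s["position"]))
E
```

```text
A w 1212 x [-16.9  15.9] y mid [-26.5  19.8] y side [-22.1  19.9]
A top 144 x [-16.5  16.3] y mid [-22.8  -0.4] y side [-18.7  21.8]
A scene 147 x [-14.1  20. ] y mid [-23.7  21.4] y side [-22.1  21.1]
B w 1042 x [-16.3  16.5] y mid [-4.3 19.9] y side [-20.9  20.3]
B top 138 x [-15.3  18. ] y mid [-25.5  20.5] y side [-21.9  20.7]
B scene 138 x [-13.4  19.5] y mid [-26.3  17.3] y side [-25.4  17.6]
C w 1146 x [-15.7  17. ] y mid [-26.3  20.1] y side [-21.3  20.1]
C top 141 x [-15.4  17.7] y mid [-24.6  21.7] y side [-19.3  21.1]
C scene 139 x [-15.9  20.7] y mid [-28.1  18. ] y side [-23.8  18.1]
D w 579 x [ 0.3 17.5] y mid [-5.3 19.6] y side [-22.9  19.8]
   D rect [0.44047681 0.19603306] [42.63870239 18.125     ] 83.42030334472656
D top 139 x [-15.3  17.6] y mid [-24.2  21.3] y side [-19.5  21.9]
   D rect [0.43183848 0.19777998] [46.23249207 33.91851501] 79.28961181640625
D scene 116 x [-14.   21.5] y mid [-29.8  21.8] y side [-22.3  20.2]
   D rect [0.43297949 0.19450597] [51.52675171 37.83931885] 78.41699981689453
clip1_knob 0.74 [424. 310.]
clip1_knob 0.43 [258. 346.]
```

Noses agree in all views: clip y-axes are at A 58°, B 117°, C 116° and D about 81°. Next, look closely at the station.

```bash
python3 -c "
from h import *
go(.615,-.05,.42,84,.026)"
```

```text
now ang 83.98; turn wz -0.000 total = 1 x -0.0004
tilt deg (z axis xy) [-0.04  0.01]
shift units total [-2.373  1.026  0.205] = 15 x [-0.1582  0.0684  0.0136]
```

Emit:
servo_tool --targets "-0.158 0.068 0.014 0 0 0;-0.158 0.068 0.014 0 0 0;-0.158 0.068 0.014 0 0 0;-0.158 0.068 0.014 0 0 0;-0.158 0.068 0.014 0 0 0;-0.158 0.068 0.014 0 0 0;-0.158 0.068 0.014 0 0 0;-0.158 0.068 0.014 0 0 0"

```text
time_s: 3.97
position: [0.56, 0.1232, 0.4341]
ee_rot: [-0.0, 0.742, 0.67, 0.0]
ft_force: [1.0, -0.4, -0.4]
gripper_width: 0.0426
```

Emit:
servo_tool --targets "-0.158 0.068 0.014 0 0 0;-0.158 0.068 0.014 0 0 0;-0.158 0.068 0.014 0 0 0;-0.158 0.068 0.014 0 0 0;-0.158 0.068 0.014 0 0 0;-0.158 0.068 0.014 0 0 0;-0.158 0.068 0.014 0 0 0;0 0 0 0 0 0"

```text
time_s: 4.63
position: [0.6151, -0.0519, 0.4184]
ee_rot: [0.0, 0.744, 0.668, -0.001]
ft_force: [0.6, 0.9, 0.3]
gripper_width: 0.0428
```

```bash
python3 - <<'E'
from h import *
print(r.observe()["position"])
p,d,C=grab("wrist"); W=cloud(d,C); np.savez("/tmp/w2",p=p,d=d,E=C[3]); save("w2.png",p)
z=W[...,2]
m=(z>.079)&(z<.087)&(W[...,0]>.5)&(np.abs(W[...,0]-.62)<.08)
P=W[m]; print(len(P),np.median(P[:,2]))
c=P[:,:2].mean(0); u=np.linalg.svd(P[:,:2]-c,full_matrices=0)[2][0]; u*=np.sign(u[1]); v=np.array([u[1],-u[0]])
print("ang",np.degrees(np.arctan2(u[1],u[0])))
e=P[:,:2]-c; t=e@u; s=e@v
for a in np.arange(-.2,.2,.015):
    k=(t>a)&(t<a+.015)
    if k.sum()>20:
        ss=np.sort(s[k]); lo=ss[ss<0] ; hi=ss[ss>0]
        if len(lo)>3 and len(hi)>3: print((c+u*(a+.0075)).round(4),k.sum(),(np.array([lo.min(),lo.max(),hi.min(),hi.max()])*1e3).round(1), "mid",((lo.max()+hi.min())*500).round(2))
for q in["rail_mouth","pin1"]:
    zz=.083 if q=="rail_mouth" else .04
    for s in spotter.place_of("wrist",q): print(q,round(s["score"],2),np.round(s["position"],1),ray(s["position"],C,zz).round(4))
E
```

```text
[ 0.61505769 -0.0518547   0.41836085]
12626 0.08364767409822196
ang 82.50052626106708
[ 0.601  -0.2564] 520 [-30.5  -5.8   7.4  32.3] mid 0.81
[ 0.603  -0.2415] 423 [-19.   -5.7   7.3  20.7] mid 0.79
[ 0.605  -0.2267] 459 [-19.2  -5.7   7.2  20.8] mid 0.73
[ 0.6069 -0.2118] 448 [-18.7  -6.1   7.2  20.7] mid 0.51
[ 0.6089 -0.1969] 467 [-18.9  -5.9   7.   20.6] mid 0.58
[ 0.6108 -0.182 ] 492 [-19.2  -6.1   6.9  20.5] mid 0.39
[ 0.6128 -0.1672] 514 [-19.5  -6.1   6.9  20.5] mid 0.4
[ 0.6147 -0.1523] 534 [-19.6  -6.1   6.8  20.5] mid 0.34
[ 0.6167 -0.1374] 537 [-19.2  -6.6   6.7  20.4] mid 0.07
[ 0.6187 -0.1225] 580 [-19.5  -6.2   6.6  20.3] mid 0.2
[ 0.6206 -0.1077] 597 [-19.8  -6.7   6.6  20.1] mid -0.05
[ 0.6226 -0.0928] 628 [-19.9  -6.4   6.5  20.1] mid 0.03
[ 0.6245 -0.0779] 636 [-19.5  -6.8   6.5  20. ] mid -0.15
[ 0.6265 -0.0631] 676 [-19.8  -6.6   6.4  19.9] mid -0.11
[ 0.6285 -0.0482] 703 [-20.2  -7.    6.2  19.8] mid -0.36
[ 0.6304 -0.0333] 734 [-20.2  -6.7   6.2  19.8] mid -0.25
[ 0.6324 -0.0184] 1025 [-31.6  -6.8   6.1  31.3] mid -0.37
[ 0.6343 -0.0036] 1041 [-31.7  -7.    5.8  30.9] mid -0.57
[0.6363 0.0113] 866 [-24.9  -8.1   7.1  24.1] mid -0.53
[0.6382 0.0262] 718 [-27.8 -12.1  10.7  26.8] mid -0.75
rail_mouth 0.84 [346.5 146. ] [ 0.6365 -0.0007  0.083 ]
pin1 0.91 [335.5 286.2] [ 0.6175 -0.1269  0.04  ]
pin1 0.74 [334.9 339.5] [ 0.6116 -0.1812  0.04  ]
pin1 0.68 [333.3 388.1] [ 0.6048 -0.2349  0.04  ]
pin1 0.66 [336.1 229.1] [ 0.6232 -0.0733  0.04  ]
```

View pics/w2.png

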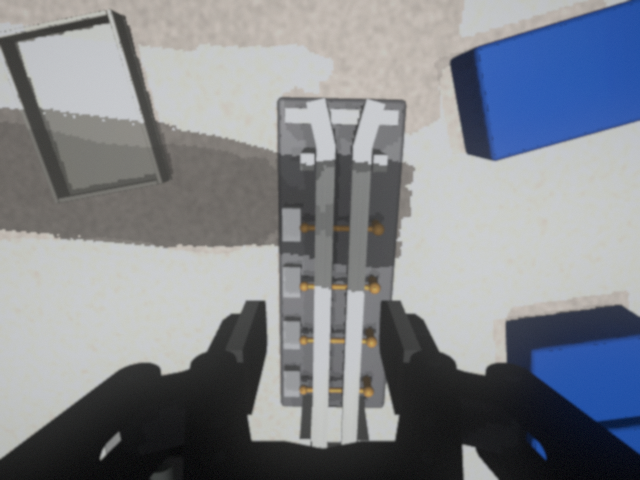

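Station view: slot centreline x≈345 px, pins at rows 229/287/340/388, flared mouth at the top (346,146). The line is at about 82.8°, the mouth at (.634,-.002), and pin1..4 at y≈-.236,-.181,-.127,-.072. These agree with the 55 mm spacing and 83 mm height. Going to clip B.

```bash
cat >> h.py <<'E'
def knob(k,zlo=.088,zhi=.112,rad=.06):
    p,d,C=grab("wrist"); W=cloud(d,C); z=W[...,2]
    m=(z>zlo)&(z<zhi)&(np.hypot(W[...,0]-k[0],W[...,1]-k[1])<rad)
    n,l,st,ce=cv2.connectedComponentsWithStats(m.astype(np.uint8))
    for i in range(1,n):
        if st[i,4]>150:
            c,s,a=cv2.minAreaRect((W[l==i][:,:2]*1e4).astype(np.float32)); print("knob px",ce[i].round(),st[i,4],"z",np.nanmedian(z[l==i]).round(4),"c",(np.array(c)/1e4).round(4),"size",(np.array(s)/10).round(1),"long-axis ang",round(a if s[0]>s[1] else a+90,1))
    return p
E
python3 -c "
from h import *
go(.5804,.2186,.36,117,.026)"
```

```text
now ang 84.06; turn wz -0.732 total = 6 x -0.1220
tilt deg (z axis xy) [-0.05  0.05]
shift units total [1.687 0.608 0.395] = 11 x [0.1534 0.0553 0.0359]
```

Emit:
servo_tool --targets "0 0 0 0 0 -0.122;0 0 0 0 0 -0.122;0 0 0 0 0 -0.122;0 0 0 0 0 -0.122;0 0 0 0 0 -0.122;0 0 0 0 0 -0.122"

```text
time_s: 5.28
position: [0.6139, -0.0472, 0.4198]
ee_rot: [-0.0, 0.52, 0.854, 0.0]
ft_force: [-0.4, 0.0, 0.1]
gripper_width: 0.0424
```

Emit:
servo_tool --targets "0.153 0.055 0.036 0 0 0;0.153 0.055 0.036 0 0 0;0.153 0.055 0.036 0 0 0;0.153 0.055 0.036 0 0 0;0.153 0.055 0.036 0 0 0;0.153 0.055 0.036 0 0 0"

```text
time_s: 5.78
position: [0.5948, 0.0988, 0.3873]
ee_rot: [0.0, 0.522, 0.853, 0.0]
ft_force: [0.9, 0.7, -0.1]
gripper_width: 0.0427
```

Emit:
servo_tool --targets "0.153 0.055 0.036 0 0 0;0.153 0.055 0.036 0 0 0;0.153 0.055 0.036 0 0 0;0.153 0.055 0.036 0 0 0;0.153 0.055 0.036 0 0 0;0 0 0 0 0 0"

```text
time_s: 6.28
position: [0.5783, 0.2221, 0.3592]
ee_rot: [-0.001, 0.52, 0.854, 0.0]
ft_force: [0.0, 0.3, -0.6]
gripper_width: 0.0425
```

```bash
python3 -c "
from h import *
knob((.5804,.2186))
go(.5804,.2186,.241,117,.02)"
```

```text
knob px [326. 256.] 987 z 0.1004 c [0.5808 0.2181] size [15.6 20.7] long-axis ang 117.7
now ang 117.30; turn wz 0.007 total = 1 x 0.0067
tilt deg (z axis xy) [-0.07  0.02]
shift units total [-0.015  0.004  0.791] = 6 x [-0.0026  0.0006  0.1319]
```

Emit:
servo_tool --targets "0 0 0.132 0 0 0;0 0 0.132 0 0 0;0 0 0.132 0 0 0;0 0 0.132 0 0 0;0 0 0.132 0 0 0;0 0 0.132 0 0 0;0 0 0 0 0 0;0 0 0 0 0 0"

```text
time_s: 7.0
position: [0.58, 0.2167, 0.2408]
ee_rot: [-0.001, 0.523, 0.853, -0.001]
ft_force: [0.5, 0.2, 0.3]
gripper_width: 0.0426
```

```bash
python3 -c "
from h import *
go(.5808,.2181,.241,117.5)
print(tool()[:3,3])
knob((.5804,.2186))
print(tool()[:3,3]);
knob((.5804,.2186))
print(tool()[:3,3])"
```

```text
now ang 116.98; turn wz -0.012 total = 1 x -0.0116
tilt deg (z axis xy) [-0.13 -0.03]
shift units total [ 0.006  0.009 -0.001] = 1 x [ 0.0057  0.0093 -0.001 ]
[0.57996279 0.21670104 0.24084742]
knob px [242. 354.] 2441 z 0.1013 c [0.5529 0.204 ] size [14.2 24.8] long-axis ang 116.6
knob px [403. 354.] 2442 z 0.1011 c [0.6032 0.2292] size [14.1 24.7] long-axis ang 117.1
knob px [332. 356.] 3685 z 0.1003 c [0.5806 0.2183] size [15.9 20.8] long-axis ang 117.0
[0.58069854 0.21685662 0.24213476]
knob px [242. 353.] 2481 z 0.1015 c [0.5542 0.2038] size [14.1 24.2] long-axis ang 117.2
knob px [403. 353.] 2472 z 0.1016 c [0.6044 0.2294] size [14.2 24.1] long-axis ang 116.9
knob px [328. 353.] 3635 z 0.1003 c [0.5806 0.2181] size [16.1 21.1] long-axis ang 117.1
[0.58119104 0.21697028 0.24283868]
```

Emit:
servo_tool --targets "0 0 0 0 0 0;0 0 0 0 0 0;0 0 0 0 0 0;0 0 0 0 0 0;0 0 0 0 0 0;0 0 0 0 0 0" --claw -1

```text
time_s: 7.6
position: [0.5815, 0.217, 0.2423]
ee_rot: [0.001, 0.523, 0.852, 0.001]
ft_force: [2.8, 0.5, 5.0]
gripper_width: 0.0149
```

```bash
python3 -c "
from h import *
print(r.observe()['gripper_width'],r.observe()['ft_force'])
go(.5804,.2181,.37,117.2,.022)
go(.642,.063,.37,82.8,.024)"
```

```text
0.01492720937477371 [2.75754414 0.51519712 5.01760044]
now ang 116.95; turn wz -0.005 total = 1 x -0.0054
tilt deg (z axis xy) [0.15 0.04]
shift units total [ 0.01  -0.003 -0.851] = 6 x [ 0.0017 -0.0005 -0.1419]
now ang 116.95; turn wz 0.759 total = 6 x 0.1265
tilt deg (z axis xy) [0.15 0.04]
shift units total [-0.968  0.529 -0.851] = 9 x [-0.1075  0.0588 -0.0946]
```

Emit:
servo_tool --targets "0 0 -0.142 0 0 0;0 0 -0.142 0 0 0;0 0 -0.142 0 0 0;0 0 -0.142 0 0 0;0 0 -0.142 0 0 0;0 0 -0.142 0 0 0"

```text
time_s: 8.1
position: [0.5802, 0.2166, 0.3687]
ee_rot: [-0.001, 0.523, 0.852, -0.001]
ft_force: [0.4, -1.3, -1.2]
gripper_width: 0.0154
```

Emit:
servo_tool --targets "0 0 0 0 0 0.1265;0 0 0 0 0 0.1265;0 0 0 0 0 0.1265;0 0 0 0 0 0.1265;0 0 0 0 0 0.1265;0 0 0 0 0 0.1265"

```text
time_s: 8.6
position: [0.5803, 0.2166, 0.3676]
ee_rot: [-0.001, 0.752, 0.659, -0.001]
ft_force: [0.6, 0.0, -2.2]
gripper_width: 0.015
```

Emit:
servo_tool --targets "-0.121 0.066 0 0 0 0;-0.121 0.066 0 0 0 0;-0.121 0.066 0 0 0 0;-0.121 0.066 0 0 0 0;-0.121 0.066 0 0 0 0;-0.121 0.066 0 0 0 0;-0.121 0.066 0 0 0 0;-0.121 0.066 0 0 0 0"

```text
time_s: 9.27
position: [0.641, 0.0618, 0.3676]
ee_rot: [-0.001, 0.75, 0.661, -0.001]
ft_force: [0.1, 0.7, -1.9]
gripper_width: 0.0155
```

Emit:
servo_tool --targets "0 0 0.1 0 0 0;0 0 0.14 0 0 0;0 0 0.14 0 0 0;0 0 0.1 0 0 0;0 0 0.062 0 0 0;0 0 0 0 0 0;0 0 0 0 0 0"

```text
time_s: 9.85
position: [0.6409, 0.0628, 0.2869]
ee_rot: [-0.001, 0.75, 0.661, -0.001]
ft_force: [0.3, -0.1, -0.5]
gripper_width: 0.015
```

```bash
cat >> h.py <<'E'
def held():
    "held clip: flange outline in the wrist picture, and rail slot"
    o=[tool() for _ in range(1)]
    p,d,C=grab("wrist"); W=cloud(d,C); return p,d,C,W
E
python3 - <<'E'
from h import *
o=r.observe(); print(o["position"],o["ft_force"],o["gripper_width"]); go(.642,.063,.2875,82.8)
p,d,C,W=held(); save("w3.png",p); np.savez("/tmp/w3",p=p,d=d,E=C[3])
E
```

```text
[0.64085327 0.06284612 0.28694095] [ 0.32074457 -0.08699323 -0.53721789] 0.015036788902752413
now ang 82.80; turn wz 0.000 total = 1 x 0.0001
tilt deg (z axis xy) [-0.12  0.01]
shift units total [ 0.002  0.007 -0.004] = 1 x [ 0.002   0.0075 -0.0037]
```

View pics/w3.png

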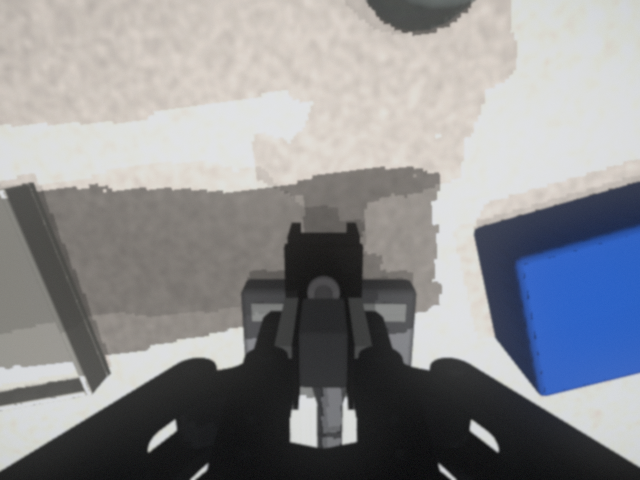

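The held clip's flange is at (323,260), with the slot ahead at (330,410). Checking alignment numerically.

```bash
python3 - <<'E'
from h import *
z=np.load("/tmp/w3.npz"); c=camera_info("wrist"); C=(240/np.tan(np.radians(c["fovy"])/2),c["cx"],c["cy"],z["E"]); W=cloud(z["d"],C)
T=tool(); L=(W-T[:3,3])@T[:3,:3]  # tool coords
q=L.reshape(-1,3); w=W.reshape(-1,3)
m=(np.abs(q[:,0])<.028)&(np.abs(q[:,1])<.03)&(w[:,2]>.078)&(w[:,2]<.1)
print("flange",m.sum(),"z",np.median(w[m,2]).round(4),"toolx",np.percentile(q[m,0],[1,99]).round(4),"tooly",np.percentile(q[m,1],[1,50,99]).round(4))
m=(q[:,0]<-.03)&(np.abs(q[:,1])<.04)&(w[:,2]>.078)&(w[:,2]<.09)
for a in np.arange(-.13,-.03,.01):
    k=m&(q[:,0]>a)&(q[:,0]<a+.01); s=q[k,1]
    if k.sum()>10: print(round(a,3),k.sum(),"z",np.median(w[k,2]).round(4),np.histogram(s,np.arange(-.03,.031,.003))[0])
E
```

```text
flange 4177 z 0.0888 toolx [-0.0025  0.0204] tooly [-0.0186 -0.0019  0.0147]
-0.09 493 z 0.0837 [ 0  0  0 21 59 68 72 79 31  0  0  0 42 68 53  0  0  0  0  0]
-0.08 671 z 0.0836 [  0   0   0  23  95  97  97 101  33   0   0   0  48  96  81   0   0   0
   0   0]
-0.07 490 z 0.0836 [  0   0   0   0  32  82  95 100  40   0   0   0  60  59  22   0   0   0
   0   0]
-0.06 204 z 0.0836 [ 0  0  0  0  0 39 72 66  1  0  0  0  9 17  0  0  0  0  0  0]
```

Emit:
servo_tool --targets "0 0.018 -0.017 0 0 0;-0.06 0 0 0 0 0;-0.06 0 0 0 0 0;-0.06 0 0 0 0 0;-0.06 0 0 0 0 0;-0.06 0 0 0 0 0;0 0 0 0 0 0"

```text
time_s: 10.48
position: [0.638, 0.0155, 0.2903]
ee_rot: [0.0, 0.751, 0.66, -0.0]
ft_force: [-0.0, 0.0, -1.6]
gripper_width: 0.015
```

Emit:
servo_tool --targets "-0.06 0 0 0 0 0;-0.06 0 0 0 0 0;-0.06 0 0 0 0 0;0 0 0 0 0 0;0 0 0 0 0 0"

```text
time_s: 10.9
position: [0.6348, -0.0096, 0.2902]
ee_rot: [-0.0, 0.75, 0.661, 0.0]
ft_force: [0.4, 0.1, -2.2]
gripper_width: 0.0152
```

```bash
cat >> h.py <<'E'
def chk():
    T=tool(); o=r.observe(); print("t",round(o["time_s"],2),T[:3,3].round(4),"F",o["ft_force"].round(1),"M",o["wrist_torque"].round(2),"w",round(o["gripper_width"],4))
    p,d,C=grab("wrist"); W=cloud(d,C); L=(W-T[:3,3])@T[:3,:3]; q=L.reshape(-1,3); w=W.reshape(-1,3)
    m=(np.abs(q[:,0])<.028)&(np.abs(q[:,1])<.026)&(w[:,2]>.086)&(w[:,2]<.1)
    if m.sum()>50: print("flange",m.sum(),"z",np.median(w[m,2]).round(4),"toolx max",np.percentile(q[m,0],99).round(4),"tooly mid",(np.percentile(q[m,1],[1,99]).mean()).round(4),np.percentile(q[m,1],[1,99]).round(4))
    for lo,hi in((-.14,-.03),(.03,.1)):
        k=(q[:,0]>lo)&(q[:,0]<hi)&(np.abs(q[:,1])<.03)&(np.abs(w[:,2]-.0835)<.004); s=q[k,1]
        if k.sum()>100:
            a,b=s[s<.001],s[s>.001]
            print("bars",lo,"z",np.median(w[k,2]).round(4), "inner",np.percentile(a,98).round(4),np.percentile(b,2).round(4))
    return p
E
python3 -c "
from h import *
save('w4.png',chk())"
```

```text
t 10.9 [ 0.6348 -0.0096  0.2902] F [ 0.4  0.1 -2.2] M [ 0.01 -0.01  0.03] w 0.0152
flange 4109 z 0.0921 toolx max 0.0205 tooly mid -0.001 [-0.0177  0.0157]
bars -0.14 z 0.0837 inner -0.008 0.0052
bars 0.03 z 0.0836 inner -0.0139 0.0109
```

Emit:
servo_tool --targets "-0.1 0 0.003 0 0 0;-0.1 0 0 0 0 0;-0.1 0 0 0 0 0;-0.1 0 0 0 0 0;-0.1 0 0 0 0 0;-0.1 0 0 0 0 0;-0.1 0 0 0 0 0;-0.1 0 0 0 0 0"

```text
time_s: 11.62
position: [0.6195, -0.1298, 0.2898]
ee_rot: [0.0, 0.75, 0.661, 0.0]
ft_force: [0.8, 1.0, -1.0]
gripper_width: 0.0151
```

Emit:
servo_tool --targets "-0.1 0 0 0 0 0;-0.1 0 0 0 0 0;-0.1 0 0 0 0 0;-0.1 0 0 0 0 0;-0.1 0 0 0 0 0;-0.06 0 0 0 0 0;0 0 0 0 0 0;0 0 0 0 0 0"

```text
time_s: 12.28
position: [0.6091, -0.2119, 0.2896]
ee_rot: [-0.0, 0.75, 0.661, 0.0]
ft_force: [0.5, 1.0, -1.4]
gripper_width: 0.0147
```

```bash
python3 - <<'E'
from h import *
p=chk(); save('w4.png',p); C=cam("wrist")
for s in spotter.place_of("wrist","pin1"): print(round(s["score"],2),np.round(s["position"],1),ray(s["position"],C,.04).round(4))
E
```

```text
t 12.28 [ 0.6091 -0.2119  0.2896] F [ 0.5  1.  -1.4] M [ 0.04 -0.03  0.03] w 0.0147
flange 4093 z 0.0915 toolx max 0.0206 tooly mid -0.001 [-0.0177  0.0157]
bars -0.14 z 0.0847 inner 0.0006 0.0011
bars 0.03 z 0.0837 inner -0.0082 0.005
0.8 [322.  201.8] [ 0.6114 -0.1815  0.04  ]
0.63 [321.   91.9] [ 0.6179 -0.126   0.04  ]
```

Emit:
servo_tool --targets "0 0 0.02 0 0 0;0 0 0.02 0 0 0;0 0 0.02 0 0 0;0 0 0.02 0 0 0;0 0 0.02 0 0 0;0 0 0.02 0 0 0;0 0 0 0 0 0;0 0 0 0 0 0"

```text
time_s: 13.05
position: [0.6096, -0.2106, 0.2733]
ee_rot: [0.001, 0.75, 0.662, 0.0]
ft_force: [-2.6, 1.8, 8.7]
gripper_width: 0.0152
```

Emit:
servo_tool --targets "0 0 0.007 0 0 0;0 0 0 0 0 0;0 0 0 0 0 0"

```text
time_s: 13.3
position: [0.6096, -0.2106, 0.2724]
ee_rot: [0.001, 0.75, 0.662, 0.0]
ft_force: [-1.9, 1.6, 8.5]
gripper_width: 0.0148
```

Emit:
servo_tool --targets "0 0 0.007 0 0 0;0 0 0 0 0 0;0 0 0 0 0 0"

```text
time_s: 13.55
position: [0.6095, -0.2106, 0.2714]
ee_rot: [0.001, 0.75, 0.662, 0.0]
ft_force: [-2.3, 2.2, 8.8]
gripper_width: 0.0155
```

Emit:
servo_tool --targets "0 0 0.006 0 0 0;0 0 0 0 0 0;0 0 0 0 0 0"

```text
time_s: 13.8
position: [0.6095, -0.2106, 0.2706]
ee_rot: [0.001, 0.75, 0.662, 0.001]
ft_force: [-1.6, 1.0, 8.7]
gripper_width: 0.0149
```

```bash
python3 - <<'E'
from h import *
chk()
E
```

```text
t 13.8 [ 0.6095 -0.2106  0.2706] F [-1.6  1.   8.7] M [0.32 0.64 0.03] w 0.0149
flange 3522 z 0.0897 toolx max 0.0206 tooly mid -0.0011 [-0.0179  0.0156]
bars -0.14 z 0.0838 inner 0.0005 0.0017
bars 0.03 z 0.0837 inner -0.0086 0.0046
```

Emit:
servo_tool --targets "0 0 0.004 0 0 0;-0.02 0 0 0 0 0;-0.02 0 0 0 0 0;-0.02 0 0 0 0 0;-0.02 0 0 0 0 0;-0.02 0 0 0 0 0;0 0 0 0 0 0;0 0 0 0 0 0"

```text
time_s: 14.52
position: [0.6083, -0.225, 0.2703]
ee_rot: [0.001, 0.75, 0.662, 0.002]
ft_force: [0.1, 2.8, 8.8]
gripper_width: 0.015
```

Emit:
servo_tool --targets "-0.01 0 0 0 0 0;0 0 0 0 0 0;0 0 0 0 0 0"

```text
time_s: 14.77
position: [0.6082, -0.2262, 0.2702]
ee_rot: [0.001, 0.749, 0.662, 0.002]
ft_force: [0.0, 4.8, 8.6]
gripper_width: 0.0152
```

Emit:
servo_tool --targets "-0.007 0 0 0 0 0;0 0 0 0 0 0;0 0 0 0 0 0"

```text
time_s: 15.02
position: [0.608, -0.2272, 0.2702]
ee_rot: [0.001, 0.749, 0.662, 0.002]
ft_force: [0.2, 5.1, 9.3]
gripper_width: 0.0151
```

Emit:
servo_tool --targets "-0.007 0 0 0 0 0;0 0 0 0 0 0;0 0 0 0 0 0"

```text
time_s: 15.27
position: [0.6079, -0.2281, 0.2702]
ee_rot: [0.001, 0.749, 0.662, 0.002]
ft_force: [0.8, 5.5, 9.3]
gripper_width: 0.0151
```

Emit:
servo_tool --targets "-0.008 0 0 0 0 0;0 0 0 0 0 0;0 0 0 0 0 0"

```text
time_s: 15.52
position: [0.6077, -0.2293, 0.2702]
ee_rot: [0.001, 0.749, 0.662, 0.002]
ft_force: [-0.3, 4.5, 9.0]
gripper_width: 0.0151
```

Emit:
servo_tool --targets "-0.008 0 0 0 0 0;0 0 0 0 0 0;0 0 0 0 0 0"

```text
time_s: 15.77
position: [0.6076, -0.2305, 0.2702]
ee_rot: [0.001, 0.749, 0.662, 0.002]
ft_force: [0.3, 4.8, 9.6]
gripper_width: 0.0153
```

Emit:
servo_tool --targets "-0.008 0 0 0 0 0;0 0 0 0 0 0;0 0 0 0 0 0"

```text
time_s: 16.02
position: [0.6075, -0.2317, 0.2702]
ee_rot: [0.001, 0.749, 0.662, 0.002]
ft_force: [0.1, 4.2, 9.2]
gripper_width: 0.0156
```

Emit:
servo_tool --targets "-0.008 0 0 0 0 0;0 0 0 0 0 0;0 0 0 0 0 0"

```text
time_s: 16.27
position: [0.6073, -0.2327, 0.2702]
ee_rot: [0.001, 0.749, 0.662, 0.002]
ft_force: [0.7, 6.6, 9.3]
gripper_width: 0.0155
```

Emit:
servo_tool --targets "-0.006 0 0 0 0 0;0 0 0 0 0 0;0 0 0 0 0 0"

```text
time_s: 16.52
position: [0.6073, -0.2332, 0.2702]
ee_rot: [0.0, 0.749, 0.662, 0.003]
ft_force: [1.0, 7.3, 9.2]
gripper_width: 0.0151
```

Contact with the rod felt at y≈-.232, where vision predicted -.231. Backing off 3 mm, then letting the knob rise.

Emit:
servo_tool --targets "0.01 0 0 0 0 0;0.011 0 0 0 0 0;0 0 -0.01 0 0 0;0 0 -0.01 0 0 0;0 0 -0.01 0 0 0;0 0 0 0 0 0;0 0 0 0 0 0"

```text
time_s: 17.1
position: [0.6074, -0.2319, 0.275]
ee_rot: [0.002, 0.75, 0.662, 0.001]
ft_force: [-0.2, 1.0, 9.8]
gripper_width: 0.0153
```

Emit:
servo_tool --targets "0 0 -0.01 0 0 0;0 0 0 0 0 0;0 0 0 0 0 0"

```text
time_s: 17.35
position: [0.6075, -0.2321, 0.2755]
ee_rot: [0.001, 0.75, 0.662, 0.001]
ft_force: [1.5, 1.5, 7.4]
gripper_width: 0.015
```

Emit:
servo_tool --targets "0 0 -0.01 0 0 0;0 0 0 0 0 0;0 0 0 0 0 0"

```text
time_s: 17.6
position: [0.6075, -0.2322, 0.2757]
ee_rot: [0.001, 0.75, 0.662, 0.001]
ft_force: [6.0, 0.2, -0.2]
gripper_width: 0.0148
```

Emit:
servo_tool --targets "0 0 -0.01 0 0 0;0 0 0 0 0 0;0 0 0 0 0 0"

```text
time_s: 17.85
position: [0.6074, -0.2323, 0.2759]
ee_rot: [0.0, 0.75, 0.661, 0.001]
ft_force: [6.0, -1.3, -7.6]
gripper_width: 0.0151
```

Caught (5.3 mm up, then the force turns to a pull). Release and withdraw.

Emit:
servo_tool --targets "0 0 0.012 0 0 0;0 0 0 0 0 0;0 0 0 0 0 0;0 0 0 0 0 0"

```text
time_s: 18.18
position: [0.6073, -0.2322, 0.2757]
ee_rot: [0.001, 0.75, 0.661, 0.001]
ft_force: [5.6, 1.1, 1.0]
gripper_width: 0.0144
```

Emit:
servo_tool --targets "0 0 0 0 0 0;0 0 0 0 0 0;0 0 0 0 0 0;0 0 0 0 0 0;0 0 -0.08 0 0 0;0 0 -0.14 0 0 0;0 0 -0.16 0 0 0;0 0 -0.16 0 0 0" --claw 0

```text
time_s: 18.85
position: [0.6061, -0.2322, 0.3564]
ee_rot: [-0.001, 0.75, 0.661, -0.001]
ft_force: [0.2, -0.3, 0.1]
gripper_width: 0.043
```

```bash
python3 - <<'E'
from h import *
print(r.observe()["position"]); knob((.6073,-.231),.1,.16)
go(.4526,.3297,.36,115.6,.026)
E
```

```text
[ 0.60606144 -0.23223692  0.35644295]
knob px [327. 262.] 1535 z 0.1331 c [ 0.6066 -0.231 ] size [19.9 16. ] long-axis ang 82.1
now ang 82.79; turn wz -0.729 total = 6 x -0.1215
tilt deg (z axis xy) [ 0.3  -0.17]
shift units total [3.826 0.692 0.017] = 23 x [0.1664 0.0301 0.0007]
```

Knob top is at 132.5 mm, as it should be when caught. Next clip D.

```bash
python3 -c "
from h import *
go(.431,.199,.36,82.8,.03)"
```

```text
now ang 82.79; turn wz -0.000 total = 1 x -0.0002
tilt deg (z axis xy) [ 0.3  -0.17]
shift units total [ 2.708 -1.525  0.017] = 16 x [ 0.1693 -0.0953  0.0011]
```

Emit:
servo_tool --targets "0.17 -0.095 0 0 0 0;0.17 -0.095 0 0 0 0;0.17 -0.095 0 0 0 0;0.17 -0.095 0 0 0 0;0.17 -0.095 0 0 0 0;0.17 -0.095 0 0 0 0;0.17 -0.095 0 0 0 0;0.17 -0.095 0 0 0 0"

```text
time_s: 19.57
position: [0.518, -0.0146, 0.3562]
ee_rot: [-0.0, 0.75, 0.661, -0.0]
ft_force: [-0.6, -0.6, 0.3]
gripper_width: 0.0427
```

Emit:
servo_tool --targets "0.17 -0.095 0 0 0 0;0.17 -0.095 0 0 0 0;0.17 -0.095 0 0 0 0;0.17 -0.095 0 0 0 0;0.17 -0.095 0 0 0 0;0.17 -0.095 0 0 0 0;0.17 -0.095 0 0 0 0;0.17 -0.095 0 0 0 0"

```text
time_s: 20.23
position: [0.4305, 0.202, 0.3563]
ee_rot: [0.0, 0.75, 0.661, -0.0]
ft_force: [0.4, -0.3, 0.3]
gripper_width: 0.0424
```

```bash
python3 -c "
from h import *
knob((.431,.199)); chk
o=tool(); print(o[:3,3])
go(.431,.199,.241,82.8,.02)"
```

```text
knob px [327. 253.] 1008 z 0.1004 c [0.4314 0.1978] size [20.9 16. ] long-axis ang 79.5
[0.42869658 0.20513147 0.35634742]
now ang 82.99; turn wz 0.004 total = 1 x 0.0043
tilt deg (z axis xy) [-0.11  0.15]
shift units total [-0.039  0.02   0.769] = 6 x [-0.0064  0.0034  0.1282]
```

Emit:
servo_tool --targets "-0.04 0.02 0 0 0 0.078;0 0 0.1 0 0 0;0 0 0.13 0 0 0;0 0 0 0 0 0;0 0 0 0 0 0"

```text
time_s: 20.7
position: [0.4331, 0.1943, 0.3212]
ee_rot: [-0.001, 0.77, 0.638, -0.001]
ft_force: [0.3, 0.3, -0.2]
gripper_width: 0.0428
```

```bash
python3 -c "
from h import *
knob((.4314,.1980),rad=.02)
go(.4314,.198,.241,79.5,.02)"
```

```text
knob px [321. 261.] 1391 z 0.1004 c [0.4315 0.1982] size [20.3 15.8] long-axis ang 79.0
now ang 79.28; turn wz -0.005 total = 1 x -0.0049
tilt deg (z axis xy) [-0.05 -0.02]
shift units total [ 0.021 -0.019  0.54 ] = 5 x [ 0.0041 -0.0038  0.1081]
```

Emit:
servo_tool --targets "0.02 -0.01 0.108 0 0 0;0 0 0.108 0 0 0;0 0 0.108 0 0 0;0 0 0.108 0 0 0;0 0 0.108 0 0 0;0 0 0 0 0 0;0 0 0 0 0 0"

```text
time_s: 21.33
position: [0.433, 0.1978, 0.2413]
ee_rot: [-0.0, 0.77, 0.638, -0.0]
ft_force: [0.4, -0.0, -0.0]
gripper_width: 0.0427
```

```bash
python3 -c "
from h import *
knob((.4314,.1980),rad=.04)
go(.4315,.1982,.241,79.2,.02)"
```

```text
knob px [242. 354.] 2438 z 0.1012 c [0.4042 0.2029] size [24.3 14.2] long-axis ang 79.4
knob px [322. 355.] 3654 z 0.1003 c [0.4316 0.1981] size [21.  16.1] long-axis ang 79.3
knob px [403. 354.] 2442 z 0.1012 c [0.4596 0.1925] size [24.3 14.3] long-axis ang 79.3
now ang 79.28; turn wz 0.002 total = 1 x 0.0018
tilt deg (z axis xy) [0.06 0.02]
shift units total [-0.001 -0.013  0.007] = 1 x [-0.0007 -0.0129  0.0068]
```

Emit:
servo_tool --targets "0 0 0 0 0 0;0 0 0 0 0 0;0 0 0 0 0 0;0 0 0 0 0 0;0 0 0 0 0 0" --claw -1

```text
time_s: 21.8
position: [0.4334, 0.1981, 0.2419]
ee_rot: [0.001, 0.77, 0.638, 0.001]
ft_force: [0.1, -0.2, 4.7]
gripper_width: 0.0154
```

Emit:
servo_tool --targets "0 0 -0.142 0 0 0;0 0 -0.142 0 0 0;0 0 -0.142 0 0 0;0 0 -0.142 0 0 0;0 0 -0.142 0 0 0;0 0 -0.142 0 0 0;0 0 0 0 0 -0.078;0 0 0 0 0 0"

```text
time_s: 22.47
position: [0.4331, 0.198, 0.3696]
ee_rot: [0.0, 0.75, 0.662, 0.001]
ft_force: [0.6, -0.6, -2.4]
gripper_width: 0.0154
```

```bash
python3 -c "
from h import *
go(.6436,.063,.37,82.8,.026)
print(r.observe()['gripper_width'])"
```

```text
now ang 82.89; turn wz 0.002 total = 1 x 0.0021
tilt deg (z axis xy) [0.1  0.03]
shift units total [-0.717  1.505 -0.002] = 10 x [-0.0717  0.1505 -0.0002]
0.015369209201764005
```

Emit:
servo_tool --targets "-0.09 0.188 0 0 0 0;-0.09 0.188 0 0 0 0;-0.09 0.188 0 0 0 0;-0.09 0.188 0 0 0 0;-0.09 0.188 0 0 0 0;-0.09 0.188 0 0 0 0;-0.09 0.188 0 0 0 0;-0.087 0.189 0 0 0 0"

```text
time_s: 23.13
position: [0.644, 0.0619, 0.3667]
ee_rot: [-0.001, 0.751, 0.661, -0.001]
ft_force: [0.8, 0.3, -1.2]
gripper_width: 0.0152
```

Emit:
servo_tool --targets "0 0 0.1 0 0 0;0 0 0.14 0 0 0;0 0 0.14 0 0 0;0 0 0.1 0 0 0;0 0 0.046 0 0 0;0 0 0 0 0 0;0 0 0 0 0 0"

```text
time_s: 23.72
position: [0.6431, 0.063, 0.2892]
ee_rot: [-0.001, 0.75, 0.661, -0.001]
ft_force: [0.2, 0.0, -0.6]
gripper_width: 0.0148
```

```bash
python3 -c "
from h import *
chk()
go(.6436,.063,.29,82.8,.026)"
```

```text
t 23.72 [0.6431 0.063  0.2892] F [ 0.2  0.  -0.6] M [ 0.05 -0.03  0.01] w 0.0148
flange 4019 z 0.0916 toolx max 0.0194 tooly mid -0.0015 [-0.0181  0.0152]
bars -0.14 z 0.0837 inner -0.0066 0.0064
now ang 82.78; turn wz -0.000 total = 1 x -0.0004
tilt deg (z axis xy) [0.02 0.  ]
shift units total [0.    0.001 0.002] = 1 x [0.0001 0.0006 0.0016]
```

Emit:
servo_tool --targets "-0.06 0.005 0 0 0 0;-0.06 0 0 0 0 0;-0.06 0 0 0 0 0;-0.06 0 0 0 0 0;-0.06 0 0 0 0 0;-0.06 0 0 0 0 0;-0.06 0 0 0 0 0;-0.06 0 0 0 0 0"

```text
time_s: 24.43
position: [0.6349, -0.0098, 0.2898]
ee_rot: [-0.0, 0.75, 0.661, 0.0]
ft_force: [-0.1, -0.2, -2.3]
gripper_width: 0.015
```

Emit:
servo_tool --targets "-0.1 0 0 0 0 0;-0.1 0 0 0 0 0;-0.1 0 0 0 0 0;-0.1 0 0 0 0 0;-0.1 0 0 0 0 0;-0.1 0 0 0 0 0;-0.1 0 0 0 0 0;-0.1 0 0 0 0 0"

```text
time_s: 25.1
position: [0.6198, -0.1293, 0.2898]
ee_rot: [0.0, 0.75, 0.661, 0.0]
ft_force: [-1.3, -1.1, -2.2]
gripper_width: 0.0153
```

Emit:
servo_tool --targets "-0.1 0 0 0 0 0;-0.1 0 0 0 0 0;0 0 0 0 0 0;0 0 0 0 0 0"

```text
time_s: 25.43
position: [0.6161, -0.1587, 0.2897]
ee_rot: [-0.0, 0.751, 0.661, 0.0]
ft_force: [-0.1, 0.2, -1.5]
gripper_width: 0.015
```

```bash
python3 - <<'E'
from h import *
p=chk(); C=cam("wrist")
for s in spotter.place_of("wrist","pin1"): print(round(s["score"],2),np.round(s["position"],1),ray(s["position"],C,.04).round(4))
E
```

```text
t 25.43 [ 0.6161 -0.1587  0.2897] F [-0.1  0.2 -1.5] M [-0.02  0.07  0.04] w 0.015
flange 4023 z 0.0922 toolx max 0.0194 tooly mid -0.0015 [-0.0181  0.0152]
bars 0.03 z 0.0837 inner -0.0084 0.0048
0.62 [320.9 196.3] [ 0.6182 -0.1252  0.04  ]
0.61 [320.8  86.6] [ 0.6251 -0.0703  0.04  ]
0.49 [321.3 341.2] [ 0.6073 -0.2123  0.04  ]
```

Emit:
servo_tool --targets "0 0 0.025 0 0 0;0 0 0.025 0 0 0;0 0 0.025 0 0 0;0 0 0.025 0 0 0;0 0 0.025 0 0 0;0 0 0.019 0 0 0;0 0 0 0 0 0;0 0 0 0 0 0"

```text
time_s: 26.2
position: [0.6165, -0.1568, 0.2698]
ee_rot: [0.001, 0.75, 0.662, 0.0]
ft_force: [-3.3, -0.5, 8.7]
gripper_width: 0.0152
```

Emit:
servo_tool --targets "-0.02 0 0 0 0 0;-0.02 0 0 0 0 0;-0.02 0 0 0 0 0;-0.02 0 0 0 0 0;-0.02 0 0 0 0 0;0 0 0 0 0 0;0 0 0 0 0 0"

```text
time_s: 26.78
position: [0.6154, -0.171, 0.2703]
ee_rot: [0.001, 0.749, 0.662, 0.002]
ft_force: [-0.0, 3.9, 8.8]
gripper_width: 0.015
```

Emit:
servo_tool --targets "-0.01 0 0 0 0 0;0 0 0 0 0 0;0 0 0 0 0 0"

```text
time_s: 27.03
position: [0.6153, -0.1722, 0.2702]
ee_rot: [0.001, 0.749, 0.662, 0.002]
ft_force: [0.1, 5.0, 9.5]
gripper_width: 0.0152
```

Emit:
servo_tool --targets "-0.01 0 0 0 0 0;0 0 0 0 0 0;0 0 0 0 0 0"

```text
time_s: 27.28
position: [0.6151, -0.1736, 0.2702]
ee_rot: [0.001, 0.749, 0.662, 0.002]
ft_force: [0.6, 4.8, 9.3]
gripper_width: 0.015
```

Emit:
servo_tool --targets "-0.005 0 0 0 0 0;0 0 -0.01 0 0 0;0 0 -0.01 0 0 0;0 0 -0.01 0 0 0;0 0 0 0 0 0;0 0 0 0 0 0"

```text
time_s: 27.78
position: [0.615, -0.1743, 0.2746]
ee_rot: [0.001, 0.749, 0.662, 0.002]
ft_force: [1.1, 4.4, 7.1]
gripper_width: 0.0151
```

Emit:
servo_tool --targets "0 0 -0.01 0 0 0;0 0 -0.01 0 0 0;0 0 0 0 0 0;0 0 0 0 0 0"

```text
time_s: 28.12
position: [0.6151, -0.1745, 0.2752]
ee_rot: [0.0, 0.749, 0.662, 0.002]
ft_force: [5.0, 4.0, -3.6]
gripper_width: 0.0151
```

Emit:
servo_tool --targets "0 0 -0.01 0 0 0;0 0 0 0 0 0;0 0 0 0 0 0"

```text
time_s: 28.37
position: [0.6151, -0.1747, 0.2754]
ee_rot: [-0.0, 0.749, 0.662, 0.002]
ft_force: [5.6, 3.8, -9.3]
gripper_width: 0.015
```

Caught on pin 2 (same signature). Release, then clip A.

Emit:
servo_tool --targets "0 0 0.013 0 0 0;0 0 0 0 0 0;0 0 0 0 0 0;0 0 0 0 0 0"

```text
time_s: 28.7
position: [0.6149, -0.1748, 0.2752]
ee_rot: [0.0, 0.749, 0.662, 0.002]
ft_force: [5.0, 4.4, -0.7]
gripper_width: 0.0148
```

Emit:
servo_tool --targets "0 0 0 0 0 0;0 0 0 0 0 0;0 0 0 0 0 0;0 0 0 0 0 0;0 0 -0.08 0 0 0;0 0 -0.14 0 0 0;0 0 -0.16 0 0 0;0 0 -0.16 0 0 0" --claw 0

```text
time_s: 29.37
position: [0.6135, -0.1762, 0.3566]
ee_rot: [-0.001, 0.75, 0.661, -0.0]
ft_force: [-0.2, 0.9, -0.6]
gripper_width: 0.0426
```

```bash
python3 - <<'E'
from h import *
print(r.observe()["position"]); knob((.615,-.175),.1,.16)
go(.5664,.3357,.36,57.9,.03)
E
```

```text
[ 0.61349936 -0.17617615  0.35664807]
knob px [326. 260.] 1569 z 0.1331 c [ 0.6141 -0.1745] size [20.1 15.9] long-axis ang 83.4
knob px [326. 350.] 1281 z 0.1317 c [ 0.6072 -0.2275] size [13.6 16. ] long-axis ang 173.1
now ang 82.78; turn wz 0.553 total = 4 x 0.1382
tilt deg (z axis xy) [ 0.36 -0.17]
shift units total [ 2.722 -2.087  0.018] = 18 x [ 0.1512 -0.1159  0.001 ]
```

Emit:
servo_tool --targets "0 0 -0.02 0 0 0.138;0 0 0 0 0 0.138;0 0 0 0 0 0.138;0 0 0 0 0 0.138;0.17 -0.13 0 0 0 0;0.17 -0.13 0 0 0 0;0.17 -0.13 0 0 0 0;0.17 -0.13 0 0 0 0"

```text
time_s: 30.08
position: [0.6015, -0.0475, 0.3591]
ee_rot: [0.0, 0.875, 0.484, -0.0]
ft_force: [0.4, -0.2, -0.0]
gripper_width: 0.0427
```

Emit:
servo_tool --targets "0.17 -0.13 0 0 0 0;0.17 -0.13 0 0 0 0;0.17 -0.13 0 0 0 0;0.17 -0.13 0 0 0 0;0.17 -0.13 0 0 0 0;0.17 -0.13 0 0 0 0;0.17 -0.13 0 0 0 0;0.17 -0.13 0 0 0 0"

```text
time_s: 30.75
position: [0.5775, 0.2088, 0.3593]
ee_rot: [0.0, 0.875, 0.484, 0.0]
ft_force: [-0.2, -0.1, 0.2]
gripper_width: 0.0428
```

Emit:
servo_tool --targets "0.17 -0.13 0 0 0 0;0.17 -0.13 0 0 0 0;0.17 -0.13 0 0 0 0;0.17 -0.13 0 0 0 0;0 0 0 0 0 0;0 0 0 0 0 0;0 0 0 0 0 0"

```text
time_s: 31.33
position: [0.5658, 0.3352, 0.359]
ee_rot: [0.0, 0.875, 0.485, -0.0]
ft_force: [-0.2, 0.6, 0.1]
gripper_width: 0.0431
```

```bash
python3 -c "
from h import *
knob((.566,.3355))
go(.5664,.3357,.241,57.9,.02)"
```

```text
knob px [325. 244.] 991 z 0.1004 c [0.567  0.3357] size [20.3 15.6] long-axis ang 57.7
now ang 57.92; turn wz 0.000 total = 1 x 0.0005
tilt deg (z axis xy) [-0.01 -0.03]
shift units total [ 0.008 -0.002  0.787] = 6 x [ 0.0013 -0.0003  0.1312]
```

Emit:
servo_tool --targets "0.007 0.006 0.131 0 0 0;0 0 0.131 0 0 0;0 0 0.131 0 0 0;0 0 0.131 0 0 0;0 0 0.131 0 0 0;0 0 0.131 0 0 0;0 0 0 0 0 0;0 0 0 0 0 0"

```text
time_s: 32.05
position: [0.5671, 0.3342, 0.2406]
ee_rot: [-0.0, 0.875, 0.484, -0.001]
ft_force: [-0.1, 0.9, 0.2]
gripper_width: 0.0426
```

Emit:
servo_tool --targets "0 0 0 0 0 0;0 0 0 0 0 0;0 0 0 0 0 0;0 0 0 0 0 0;0 0 0 0 0 0" --claw -1

```text
time_s: 32.47
position: [0.5679, 0.3358, 0.2432]
ee_rot: [0.001, 0.875, 0.484, 0.002]
ft_force: [-0.3, -1.3, 4.8]
gripper_width: 0.015
```

Emit:
servo_tool --targets "0 0 -0.142 0 0 0;0 0 -0.142 0 0 0;0 0 -0.142 0 0 0;0 0 -0.142 0 0 0;0 0 -0.142 0 0 0;0 0 -0.142 0 0 0;0 0 0 0 0 0;0 0 0 0 0 0"

```text
time_s: 33.13
position: [0.5674, 0.336, 0.37]
ee_rot: [-0.0, 0.875, 0.485, 0.001]
ft_force: [0.6, 0.0, -2.6]
gripper_width: 0.0148
```

```bash
python3 -c "
from h import *
go(.6440,.063,.37,82.8,.03)
print(r.observe()['gripper_width'])"
```

```text
now ang 57.98; turn wz -0.552 total = 4 x -0.1379
tilt deg (z axis xy) [0.12 0.07]
shift units total [-1.742  0.735  0.   ] = 10 x [-0.1742  0.0735  0.    ]
0.014822066067497034
```

Emit:
servo_tool --targets "0 0 0 0 0 -0.138;0 0 0 0 0 -0.138;0 0 0 0 0 -0.138;0 0 0 0 0 -0.138;0 0 0 0 0 0"

```text
time_s: 33.55
position: [0.5667, 0.3357, 0.3666]
ee_rot: [-0.001, 0.749, 0.662, -0.002]
ft_force: [-0.1, 0.6, -1.5]
gripper_width: 0.015
```

Emit:
servo_tool --targets "-0.218 0.092 0 0 0 0;-0.218 0.092 0 0 0 0;-0.218 0.092 0 0 0 0;-0.218 0.092 0 0 0 0;-0.218 0.092 0 0 0 0;-0.218 0.092 0 0 0 0;-0.218 0.092 0 0 0 0;-0.218 0.092 0 0 0 0"

```text
time_s: 34.22
position: [0.6438, 0.0608, 0.3675]
ee_rot: [-0.001, 0.751, 0.66, -0.001]
ft_force: [1.4, 0.5, -1.8]
gripper_width: 0.0149
```

Emit:
servo_tool --targets "0 0 0.1 0 0 0;0 0 0.14 0 0 0;0 0 0.14 0 0 0;0 0 0.1 0 0 0;0 0 0.046 0 0 0;0 0 0 0 0 0;0 0 0 0 0 0"

```text
time_s: 34.8
position: [0.6438, 0.0625, 0.2897]
ee_rot: [-0.001, 0.75, 0.661, -0.0]
ft_force: [-0.1, 0.3, -0.7]
gripper_width: 0.0148
```

```bash
python3 -c "
from h import *
chk()
go(.644,.063,.29,82.8,.026)"
```

```text
t 34.8 [0.6438 0.0625 0.2897] F [-0.1  0.3 -0.7] M [-0.01 -0.02 -0.  ] w 0.0148
flange 3955 z 0.091 toolx max 0.0191 tooly mid -0.0013 [-0.018   0.0154]
bars -0.14 z 0.0837 inner -0.0075 0.0057
now ang 82.76; turn wz -0.001 total = 1 x -0.0009
tilt deg (z axis xy) [0.03 0.01]
shift units total [ 0.003 -0.001  0.005] = 1 x [ 0.0029 -0.0015  0.0047]
```

Emit:
servo_tool --targets "-0.06 0.002 -0.003 0 0 0;-0.06 0 0 0 0 0;-0.06 0 0 0 0 0;-0.06 0 0 0 0 0;-0.06 0 0 0 0 0;-0.06 0 0 0 0 0;-0.06 0 0 0 0 0;-0.06 0 0 0 0 0"

```text
time_s: 35.52
position: [0.6351, -0.0102, 0.2907]
ee_rot: [-0.0, 0.75, 0.661, 0.0]
ft_force: [0.3, 0.2, -1.5]
gripper_width: 0.0153
```

Emit:
servo_tool --targets "-0.1 0 0 0 0 0;-0.1 0 0 0 0 0;-0.1 0 0 0 0 0;-0.1 0 0 0 0 0;-0.1 0 0 0 0 0;-0.13 0 0 0 0 0;0 0 0 0 0 0;0 0 0 0 0 0"

```text
time_s: 36.18
position: [0.6231, -0.1047, 0.2906]
ee_rot: [-0.0, 0.751, 0.66, 0.0]
ft_force: [-0.0, 0.4, -2.4]
gripper_width: 0.0148
```

```bash
python3 - <<'E'
from h import *
p=chk(); C=cam("wrist")
for s in spotter.place_of("wrist","pin1"): print(round(s["score"],2),np.round(s["position"],1),ray(s["position"],C,.04).round(4))
E
```

```text
t 36.18 [ 0.6231 -0.1047  0.2906] F [-0.   0.4 -2.4] M [0.01 0.   0.02] w 0.0148
flange 3975 z 0.0919 toolx max 0.0191 tooly mid -0.0013 [-0.018   0.0153]
bars 0.03 z 0.0838 inner -0.0087 0.0046
0.56 [319.1 196.4] [ 0.6242 -0.0712  0.04  ]
```

Emit:
servo_tool --targets "0 0 0.025 0 0 0;0 0 0.025 0 0 0;0 0 0.025 0 0 0;0 0 0.025 0 0 0;0 0 0.025 0 0 0;0 0 0.021 0 0 0;0 0 0 0 0 0;0 0 0 0 0 0"

```text
time_s: 36.95
position: [0.6237, -0.1025, 0.2706]
ee_rot: [0.001, 0.75, 0.662, 0.0]
ft_force: [-3.2, -1.2, 8.3]
gripper_width: 0.0148
```

Emit:
servo_tool --targets "-0.02 0 0 0 0 0;-0.02 0 0 0 0 0;-0.02 0 0 0 0 0;-0.02 0 0 0 0 0;-0.02 0 0 0 0 0;-0.02 0 0 0 0 0;0 0 0 0 0 0;0 0 0 0 0 0"

```text
time_s: 37.62
position: [0.622, -0.1192, 0.2707]
ee_rot: [0.001, 0.749, 0.662, 0.002]
ft_force: [-0.9, 4.2, 9.1]
gripper_width: 0.0151
```

Emit:
servo_tool --targets "-0.003 0 0 0 0 0;0 0 -0.01 0 0 0;0 0 -0.01 0 0 0;0 0 -0.01 0 0 0;0 0 0 0 0 0;0 0 0 0 0 0"

```text
time_s: 38.12
position: [0.622, -0.1193, 0.2752]
ee_rot: [0.001, 0.749, 0.662, 0.002]
ft_force: [-0.2, 5.7, 7.8]
gripper_width: 0.015
```

Emit:
servo_tool --targets "0 0 -0.01 0 0 0;0 0 -0.01 0 0 0;0 0 -0.01 0 0 0;0 0 0 0 0 0;0 0 0 0 0 0"

```text
time_s: 38.53
position: [0.6221, -0.1196, 0.2765]
ee_rot: [-0.0, 0.749, 0.662, 0.002]
ft_force: [5.6, 3.8, -7.4]
gripper_width: 0.0153
```

Caught on pin 3. Release, then clip C.

Emit:
servo_tool --targets "0 0 0.012 0 0 0;0 0 0 0 0 0;0 0 0 0 0 0;0 0 0 0 0 0"

```text
time_s: 38.87
position: [0.622, -0.1197, 0.2762]
ee_rot: [0.0, 0.749, 0.662, 0.002]
ft_force: [2.0, 4.8, 0.6]
gripper_width: 0.0151
```

Emit:
servo_tool --targets "0 0 0 0 0 0;0 0 0 0 0 0;0 0 0 0 0 0;0 0 0 0 0 0;0 0 -0.08 0 0 0;0 0 -0.14 0 0 0;0 0 -0.16 0 0 0;0 0 -0.18 0 0 0" --claw 0

```text
time_s: 39.53
position: [0.6206, -0.1212, 0.3597]
ee_rot: [-0.001, 0.75, 0.661, -0.001]
ft_force: [0.3, -0.8, 0.7]
gripper_width: 0.0428
```

```bash
python3 - <<'E'
from h import *
print(r.observe()["position"]); knob((.622,-.12),.1,.16)
go(.4526,.3297,.36,115.6,.03)
E
```

```text
[ 0.62055486 -0.12124022  0.35965496]
knob px [327. 259.] 1508 z 0.133 c [ 0.6211 -0.1197] size [20.7 16. ] long-axis ang 82.4
knob px [326. 346.] 1299 z 0.1322 c [ 0.6143 -0.1717] size [15.4 16. ] long-axis ang 172.0
now ang 82.79; turn wz -0.729 total = 6 x -0.1215
tilt deg (z axis xy) [ 0.38 -0.14]
shift units total [3.2   0.283 0.044] = 17 x [0.1883 0.0166 0.0026]
```

Emit:
servo_tool --targets "0 0 0 0 0 -0.1215;0 0 0 0 0 -0.1215;0 0 0 0 0 -0.1215;0 0 0 0 0 -0.1215;0 0 0 0 0 -0.1215;0 0 0 0 0 -0.1215"

```text
time_s: 40.08
position: [0.621, -0.1214, 0.3598]
ee_rot: [-0.0, 0.531, 0.847, -0.0]
ft_force: [0.4, 0.3, 0.3]
gripper_width: 0.0429
```

Emit:
servo_tool --targets "0.2 0.018 0 0 0 0;0.2 0.018 0 0 0 0;0.2 0.018 0 0 0 0;0.2 0.018 0 0 0 0;0.2 0.018 0 0 0 0;0.2 0.018 0 0 0 0;0.2 0.018 0 0 0 0;0.2 0.018 0 0 0 0"

```text
time_s: 40.75
position: [0.5361, 0.1056, 0.3599]
ee_rot: [0.0, 0.533, 0.846, -0.0]
ft_force: [-0.3, -0.7, 0.6]
gripper_width: 0.0427
```

Emit:
servo_tool --targets "0.2 0.018 0 0 0 0;0.2 0.018 0 0 0 0;0.2 0.018 0 0 0 0;0.2 0.018 0 0 0 0;0.2 0.018 0 0 0 0;0.2 0.018 0 0 0 0;0.2 0.018 0 0 0 0;0.2 0.018 0 0 0 0"

```text
time_s: 41.42
position: [0.4519, 0.3315, 0.36]
ee_rot: [0.0, 0.533, 0.846, 0.0]
ft_force: [0.8, -0.4, -0.1]
gripper_width: 0.043
```

Emit:
servo_tool --targets "0 0 0 0 0 0;0 0 0 0 0 0;0 0 0 0 0 0"

```text
time_s: 41.67
position: [0.4526, 0.3302, 0.3598]
ee_rot: [0.0, 0.533, 0.846, -0.0]
ft_force: [-0.5, -0.2, 1.2]
gripper_width: 0.0427
```

```bash
python3 -c "
from h import *
knob((.4526,.3297))
go(.4526,.3297,.241,115.6,.02)"
```

```text
knob px [325. 247.] 981 z 0.1004 c [0.4525 0.33  ] size [15.6 20. ] long-axis ang 115.6
now ang 115.56; turn wz -0.001 total = 1 x -0.0008
tilt deg (z axis xy) [ 0.   -0.03]
shift units total [ 0.001 -0.001  0.793] = 6 x [ 1.000e-04 -2.000e-04  1.321e-01]
```

Emit:
servo_tool --targets "0.002 0.004 0.132 0 0 0;0 0 0.132 0 0 0;0 0 0.132 0 0 0;0 0 0.132 0 0 0;0 0 0.132 0 0 0;0 0 0.132 0 0 0;0 0 0 0 0 0;0 0 0 0 0 0"

```text
time_s: 42.38
position: [0.4531, 0.3296, 0.2405]
ee_rot: [-0.001, 0.534, 0.846, -0.001]
ft_force: [0.2, 1.1, 0.6]
gripper_width: 0.0427
```

Emit:
servo_tool --targets "0 0 0 0 0 0;0 0 0 0 0 0;0 0 0 0 0 0;0 0 0 0 0 0;0 0 0 0 0 0" --claw -1

```text
time_s: 42.8
position: [0.4537, 0.3311, 0.2427]
ee_rot: [0.001, 0.533, 0.846, 0.001]
ft_force: [1.0, -1.8, 5.4]
gripper_width: 0.0153
```

Emit:
servo_tool --targets "0 0 -0.142 0 0 0;0 0 -0.142 0 0 0;0 0 -0.142 0 0 0;0 0 -0.142 0 0 0;0 0 -0.142 0 0 0;0 0 -0.142 0 0 0;0 0 0 0 0 0;0 0 0 0 0 0"

```text
time_s: 43.47
position: [0.4531, 0.3312, 0.3697]
ee_rot: [0.0, 0.533, 0.846, 0.001]
ft_force: [0.4, 0.0, -1.9]
gripper_width: 0.015
```

```bash
python3 -c "
from h import *
go(.6440,.063,.37,82.8,.03)
print(r.observe()['gripper_width'])"
```

```text
now ang 115.63; turn wz 0.729 total = 6 x 0.1216
tilt deg (z axis xy) [0.11 0.08]
shift units total [-1.615  1.487 -0.002] = 11 x [-0.1468  0.1351 -0.0002]
0.01496377467118559
```

Emit:
servo_tool --targets "0 0 0 0 0 0.1215;0 0 0 0 0 0.1215;0 0 0 0 0 0.1215;0 0 0 0 0 0.1215;0 0 0 0 0 0.1215;0 0 0 0 0 0.1215;0 0 0 0 0 0"

```text
time_s: 44.05
position: [0.4524, 0.3307, 0.3668]
ee_rot: [-0.0, 0.751, 0.661, -0.002]
ft_force: [-0.5, -0.0, -1.8]
gripper_width: 0.0152
```

Emit:
servo_tool --targets "-0.202 0.186 0 0 0 0;-0.202 0.186 0 0 0 0;-0.202 0.186 0 0 0 0;-0.202 0.186 0 0 0 0;-0.202 0.186 0 0 0 0;-0.202 0.186 0 0 0 0;-0.202 0.186 0 0 0 0;-0.201 0.185 0 0 0 0"

```text
time_s: 44.72
position: [0.6445, 0.0608, 0.3673]
ee_rot: [-0.001, 0.749, 0.662, -0.001]
ft_force: [0.2, 0.8, -2.0]
gripper_width: 0.015
```

Emit:
servo_tool --targets "0 0 0.1 0 0 0;0 0 0.14 0 0 0;0 0 0.14 0 0 0;0 0 0.1 0 0 0;0 0 0.043 0 0 0;0 0 0 0 0 0;0 0 0 0 0 0"

```text
time_s: 45.3
position: [0.6437, 0.0628, 0.29]
ee_rot: [-0.001, 0.75, 0.662, -0.0]
ft_force: [0.6, 0.0, -2.0]
gripper_width: 0.0149
```

```bash
python3 -c "
from h import *
chk()
go(.644,.063,.29,82.8,.026)"
```

```text
t 45.3 [0.6437 0.0628 0.29  ] F [ 0.6  0.  -2. ] M [-0.   -0.03  0.05] w 0.0149
flange 3965 z 0.0917 toolx max 0.0188 tooly mid -0.0014 [-0.018   0.0153]
bars -0.14 z 0.0836 inner -0.0075 0.0056
now ang 82.87; turn wz 0.001 total = 1 x 0.0015
tilt deg (z axis xy) [0.03 0.  ]
shift units total [ 0.001 -0.001  0.007] = 1 x [ 0.0013 -0.001   0.0067]
```

Emit:
servo_tool --targets "-0.06 0.003 0 0 0 0;-0.06 0 0 0 0 0;-0.06 0 0 0 0 0;-0.06 0 0 0 0 0;-0.06 0 0 0 0 0;-0.06 0 0 0 0 0;-0.06 0 0 0 0 0;-0.06 0 0 0 0 0"

```text
time_s: 46.02
position: [0.6352, -0.01, 0.2906]
ee_rot: [-0.0, 0.75, 0.661, 0.0]
ft_force: [-0.1, 0.7, -2.3]
gripper_width: 0.0155
```

Emit:
servo_tool --targets "-0.09 0 0 0 0 0;-0.09 0 0 0 0 0;-0.095 0 0 0 0 0;0 0 0 0 0 0;0 0 0 0 0 0"

```text
time_s: 46.43
position: [0.6301, -0.0513, 0.2905]
ee_rot: [-0.0, 0.751, 0.661, 0.0]
ft_force: [-0.1, 0.0, -2.4]
gripper_width: 0.015
```

Emit:
servo_tool --targets "0 0 0.025 0 0 0;0 0 0.025 0 0 0;0 0 0.025 0 0 0;0 0 0.025 0 0 0;0 0 0.025 0 0 0;0 0 0.02 0 0 0;0 0 0 0 0 0;0 0 0 0 0 0"

```text
time_s: 47.1
position: [0.6304, -0.0498, 0.2704]
ee_rot: [0.001, 0.75, 0.661, 0.0]
ft_force: [-3.2, -3.1, 9.0]
gripper_width: 0.0152
```

Emit:
servo_tool --targets "-0.02 0 0 0 0 0;-0.02 0 0 0 0 0;-0.02 0 0 0 0 0;-0.02 0 0 0 0 0;-0.02 0 0 0 0 0;-0.02 0 0 0 0 0;0 0 0 0 0 0;0 0 0 0 0 0"

```text
time_s: 47.77
position: [0.6288, -0.066, 0.2708]
ee_rot: [0.001, 0.749, 0.662, 0.002]
ft_force: [-1.4, 3.9, 9.4]
gripper_width: 0.0153
```

Emit:
servo_tool --targets "0.008 0 0 0 0 0;0 0 -0.01 0 0 0;0 0 -0.01 0 0 0;0 0 -0.01 0 0 0;0 0 0 0 0 0;0 0 0 0 0 0"

```text
time_s: 48.27
position: [0.6289, -0.0655, 0.2752]
ee_rot: [0.001, 0.75, 0.662, 0.001]
ft_force: [-0.7, 1.7, 8.5]
gripper_width: 0.0151
```

Emit:
servo_tool --targets "0 0 -0.01 0 0 0;0 0 -0.01 0 0 0;0 0 -0.01 0 0 0;0 0 0 0 0 0;0 0 0 0 0 0"

```text
time_s: 48.68
position: [0.6291, -0.0658, 0.2761]
ee_rot: [-0.0, 0.75, 0.662, 0.001]
ft_force: [7.1, 1.0, -9.4]
gripper_width: 0.0152
```

Caught on pin 4. Release, retreat, and inspect everything plus the switch.

Emit:
servo_tool --targets "0 0 0.013 0 0 0;0 0 0 0 0 0;0 0 0 0 0 0;0 0 0 0 0 0"

```text
time_s: 49.02
position: [0.6289, -0.0658, 0.2759]
ee_rot: [0.0, 0.75, 0.662, 0.001]
ft_force: [5.8, 1.5, -2.3]
gripper_width: 0.0147
```

Emit:
servo_tool --targets "0 0 0 0 0 0;0 0 0 0 0 0;0 0 0 0 0 0;0 0 0 0 0 0;0 0 -0.1 0 0 0;0 0 -0.16 0 0 0;0 0 -0.2 0 0 0;0 0 -0.2 0 0 0" --claw 0

```text
time_s: 49.68
position: [0.6275, -0.0665, 0.3752]
ee_rot: [-0.001, 0.75, 0.661, -0.001]
ft_force: [0.7, -0.3, -0.0]
gripper_width: 0.0428
```

Emit:
servo_tool --targets "0 -0.05 -0.15 0 0 0;0 0 -0.15 0 0 0;-0.1 -0.1 0 0 0 0;-0.1 -0.15 0 0 0 0;-0.1 -0.15 0 0 0 0;-0.1 -0.15 0 0 0 0;0 0 0 0 0 0;0 0 0 0 0 0" --claw -1

```text
time_s: 50.35
position: [0.5301, -0.1153, 0.4204]
ee_rot: [0.0, 0.751, 0.661, 0.0]
ft_force: [0.2, -0.3, -0.8]
gripper_width: 0.0
```

```bash
python3 - <<'E'
from h import *
print(r.observe()["position"]); p=knob((.618,-.148),.118,.16,.16); save("w5.png",p)
p,d,C=grab("wrist"); W=cloud(d,C); z=W[...,2]
m=(z>.038)&(z<.14)&(np.hypot(W[...,0]-.42,W[...,1]+.3)<.1)
P=W[m]
for a in np.arange(.03,.13,.01):
    k=P[(P[:,2]>=a)&(P[:,2]<a+.01)]
    if len(k)>10: print(round(a,2),len(k),k[:,:2].mean(0).round(4),k[:,:2].min(0).round(4),k[:,:2].max(0).round(4))
m=(z>.03)&(z<.039)&(np.hypot(W[...,0]-.42,W[...,1]+.3)<.12); print("unit top",cv2.minAreaRect((W[m][:,:2]*1e3).astype(np.float32)))
for s in spotter.place_of("wrist","switch_tip"): print(round(s["score"],2),np.round(s["position"]))
E
```

```text
[ 0.53013427 -0.11525161  0.42035981]
knob px [470. 138.] 1097 z 0.133 c [ 0.6276 -0.0665] size [19.7 16.4] long-axis ang 83.3
knob px [462. 222.] 1003 z 0.133 c [ 0.6209 -0.1195] size [20.3 16.3] long-axis ang 83.7
knob px [454. 299.] 933 z 0.1328 c [ 0.6137 -0.1744] size [20.4 16.3] long-axis ang 82.7
knob px [449. 361.] 333 z 0.1278 c [ 0.6076 -0.2235] size [ 7.3 16.2] long-axis ang 163.5
0.06 11 [ 0.3895 -0.307 ] [ 0.3885 -0.3112] [ 0.3906 -0.3025]
unit top ((407.5382080078125, -300.1285095214844), (117.76957702636719, 107.62481689453125), 82.16893005371094)
```

View pics/w5.png

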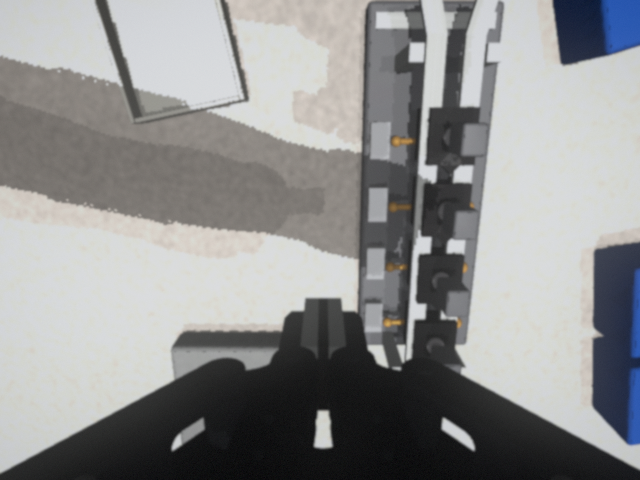

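All four clips sit on the rail, noses inward, knobs at (470,138), (462,222), (454,299), (449,361), tops at 133 mm (the last partly hidden by the gripper, but measured 133 earlier). Now a look at the switch.

```bash
python3 -c "
from h import *
go(.40,-.33,.40,82.8,.03)"
```

```text
now ang 82.81; turn wz 0.000 total = 1 x 0.0003
tilt deg (z axis xy) [ 0.04 -0.  ]
shift units total [-1.535 -0.692  0.133] = 9 x [-0.1705 -0.0769  0.0148]
```

Emit:
servo_tool --targets "-0.19 -0.086 0.016 0 0 0;-0.19 -0.086 0.016 0 0 0;-0.19 -0.086 0.016 0 0 0;-0.19 -0.086 0.016 0 0 0;-0.19 -0.086 0.016 0 0 0;-0.19 -0.086 0.016 0 0 0;-0.19 -0.086 0.016 0 0 0;-0.19 -0.086 0.016 0 0 0"

```text
time_s: 51.17
position: [0.4004, -0.3292, 0.4003]
ee_rot: [0.0, 0.75, 0.662, 0.0]
ft_force: [0.7, 0.1, -0.4]
gripper_width: 0.0
```

Emit:
servo_tool --targets "0 0 0 0 0 0;0 0 0 0 0 0"

```text
time_s: 51.33
position: [0.4003, -0.3293, 0.4001]
ee_rot: [-0.0, 0.751, 0.66, 0.0]
ft_force: [-0.3, 0.1, -0.3]
gripper_width: -0.0
```

```bash
python3 - <<'E'
from h import *
print(r.observe()["position"],r.observe()["q"].round(2))
p,d,C=grab("wrist"); save("w6.png",p[:,:]); W=cloud(d,C); z=W[...,2]
m=(np.hypot(W[...,0]-.41,W[...,1]+.3)<.1)
P=W[m]
for a in np.arange(.03,.14,.006):
    k=P[(P[:,2]>=a)&(P[:,2]<a+.006)]
    if len(k)>10: print(round(a,3),len(k),np.median(k[:,:2],0).round(4),np.percentile(k[:,:2],3,0).round(4),np.percentile(k[:,:2],97,0).round(4))
mm=m&(z>.03)&(z<.039); print("unit top",cv2.minAreaRect((W[mm][:,:2]*1e3).astype(np.float32)))
mm=m&(z>.045)&(z<.072)
for s in spotter.place_of("wrist","switch_tip"): print(round(s["score"],2),np.round(s["position"]))
t=knob((.608,-.23),.118,.16,.05)
E
```

```text
[ 0.40033493 -0.32925924  0.40009136] [-0.84  0.21 -0.11  1.26  0.    0.86]
0.03 10725 [ 0.406  -0.2833] [ 0.3547 -0.36  ] [ 0.4723 -0.2431]
0.036 4224 [ 0.4058 -0.2797] [ 0.3589 -0.3564] [ 0.4682 -0.2476]
0.042 44 [ 0.4412 -0.2814] [ 0.4185 -0.2835] [ 0.4568 -0.2784]
0.048 41 [ 0.4097 -0.2772] [ 0.3956 -0.2802] [ 0.4322 -0.2754]
0.054 994 [ 0.4373 -0.2927] [ 0.391  -0.3307] [ 0.4581 -0.2771]
0.06 2873 [ 0.4353 -0.2964] [ 0.3943 -0.3277] [ 0.4554 -0.2801]
0.066 919 [ 0.4244 -0.3025] [ 0.4141 -0.3182] [ 0.4328 -0.2895]
0.072 48 [ 0.4211 -0.3013] [ 0.4175 -0.3072] [ 0.4254 -0.2909]
0.078 41 [ 0.4187 -0.3013] [ 0.4154 -0.3067] [ 0.4202 -0.2982]
0.084 48 [ 0.4162 -0.3009] [ 0.4125 -0.3061] [ 0.4181 -0.2979]
0.09 42 [ 0.4141 -0.301 ] [ 0.4102 -0.3059] [ 0.4161 -0.2976]
0.096 42 [ 0.4123 -0.3007] [ 0.4101 -0.3052] [ 0.414  -0.2978]
0.12 75 [ 0.4032 -0.292 ] [ 0.3861 -0.3065] [ 0.4113 -0.2883]
0.126 579 [ 0.3996 -0.2971] [ 0.3873 -0.3117] [ 0.4103 -0.2891]
0.132 789 [ 0.3988 -0.3003] [ 0.3908 -0.3089] [ 0.4067 -0.2927]
unit top ((413.08587646484375, -302.94940185546875), (119.93635559082031, 120.16683959960938), 82.30155944824219)
0.7 [319. 193.]
```

View pics/w6.png

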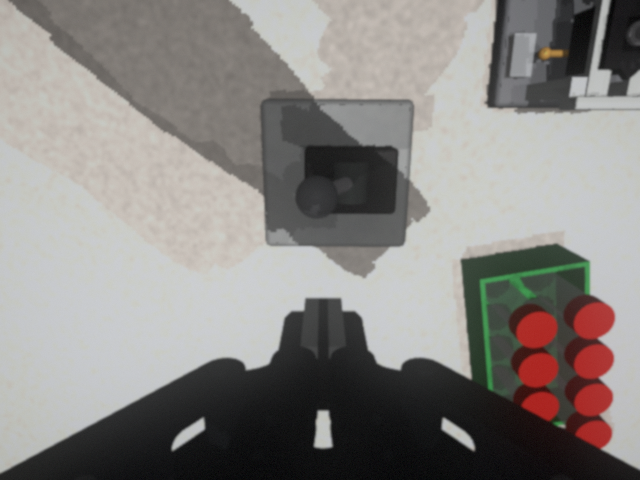

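Lever ball at (319,193), centre ≈(.399,-.300,.128), pivot ≈(.432,-.304): leaning to the robot, as described for off. I'll push it along tool +y with the fingers shut.

```bash
python3 -c "
from h import *
go(.344,-.2926,.40,82.5,.03)"
```

```text
now ang 82.88; turn wz 0.009 total = 1 x 0.0085
tilt deg (z axis xy) [0.   0.03]
shift units total [ 0.18  -0.408  0.003] = 3 x [ 0.0599 -0.136   0.0011]
```

Emit:
servo_tool --targets "0.06 -0.136 0 0 0 0;0.06 -0.136 0 0 0 0;0.06 -0.136 0 0 0 0;0 0 0.18 0 0 0;0 0 0.18 0 0 0;0 0 0.18 0 0 0;0 0 0.18 0 0 0;0 0 0 0 0 0"

```text
time_s: 52.15
position: [0.3424, -0.2907, 0.2885]
ee_rot: [-0.004, 0.749, 0.662, 0.0]
ft_force: [-0.9, 0.3, -0.0]
gripper_width: 0.0001
```

Emit:
servo_tool --targets "0 0.07 0 0 0 0;0 0.07 0 0 0 0;0 0.07 0 0 0 0;0 0.07 0 0 0 0;0 0 0 0 0 0"

```text
time_s: 52.57
position: [0.3875, -0.3, 0.2964]
ee_rot: [0.003, 0.75, 0.662, -0.0]
ft_force: [-1.3, 0.0, 2.7]
gripper_width: 0.0003
```

Emit:
servo_tool --targets "0 0.06 0 0 0 0;0 0.06 0 0 0 0;0 0.06 0 0 0 0;0 0.06 0 0 0 0;0 0 0 0 0 0;0 0 0 0 0 0"

```text
time_s: 53.07
position: [0.4211, -0.3032, 0.2922]
ee_rot: [-0.0, 0.75, 0.662, 0.0]
ft_force: [0.0, -0.6, -1.5]
gripper_width: 0.0004
```

Emit:
servo_tool --targets "0 0.05 0 0 0 0;0 0.05 0 0 0 0;0 0.03 0 0 0 0;0 0 0 0 0 0;0 0 0 0 0 0"

```text
time_s: 53.48
position: [0.4379, -0.3052, 0.2921]
ee_rot: [-0.003, 0.75, 0.661, -0.002]
ft_force: [-10.9, 1.0, 6.5]
gripper_width: -0.0002
```

Emit:
servo_tool --targets "0 0.015 0 0 0 0;0 0.015 0 0 0 0;0 0 0 0 0 0;0 0 0 0 0 0"

```text
time_s: 53.82
position: [0.4398, -0.3053, 0.2919]
ee_rot: [-0.005, 0.751, 0.66, -0.005]
ft_force: [-23.0, 0.6, 10.7]
gripper_width: -0.0001
```

Lever is against its end stop. Backing off, rising, and checking.

Emit:
servo_tool --targets "0 -0.06 0 0 0 0;0 -0.12 0 0 0 0;0 -0.12 0 0 0 0;0 -0.1 -0.05 0 0 0;0 0 -0.18 0 0 0;0 0 -0.2 0 0 0;0 0 -0.2 0 0 0;-0.2 0 -0.1 0 0 0"

```text
time_s: 54.48
position: [0.3815, -0.326, 0.4062]
ee_rot: [0.001, 0.749, 0.663, 0.001]
ft_force: [0.7, -0.3, -0.4]
gripper_width: 0.0
```

Emit:
servo_tool --targets "-0.1 0.2 0 0 0 0;0 0.2 0 0 0 0;0 0 0 0 0 0;0 0 0 0 0 0"

```text
time_s: 54.82
position: [0.4397, -0.3513, 0.4015]
ee_rot: [-0.0, 0.75, 0.662, 0.0]
ft_force: [0.0, -0.3, 0.2]
gripper_width: -0.0001
```

```bash
python3 - <<'E'
from h import *
print(r.observe()["position"],r.observe()["ft_force"])
p,d,C=grab("wrist"); W=cloud(d,C); z=W[...,2]
m=(np.hypot(W[...,0]-.43,W[...,1]+.3)<.08)&(z>.115)&(z<.16)
k=W[m]; print("ball",len(k),np.median(k,0).round(4) if len(k) else "", k.max(0).round(4) if len(k) else "")
t,dt,Ct=grab("top"); save("top9.png",cv2.resize(np.hstack([t[180:345,140:475]]),None,fx=2.3,fy=2.3))
Wt=cloud(dt,Ct); zt=Wt[...,2]; m=(zt>.12)&(zt<.16)&(np.hypot(Wt[...,0]-.62,Wt[...,1]+.15)<.13)
n,l,st,ce=cv2.connectedComponentsWithStats(m.astype(np.uint8))
for i in range(1,n): print("top knob",st[i,4],np.median(Wt[l==i],0).round(3))
E
```

```text
[ 0.43967698 -0.35134194  0.40147665] [ 0.04320719 -0.32494866  0.15615132]
ball 1460 [ 0.456  -0.3074  0.1285] [ 0.4689 -0.2959  0.1335]
top knob 57 [ 0.627 -0.064  0.132]
top knob 59 [ 0.62  -0.117  0.132]
top knob 58 [ 0.613 -0.172  0.132]
top knob 62 [ 0.605 -0.227  0.132]
```

View pics/top9.png

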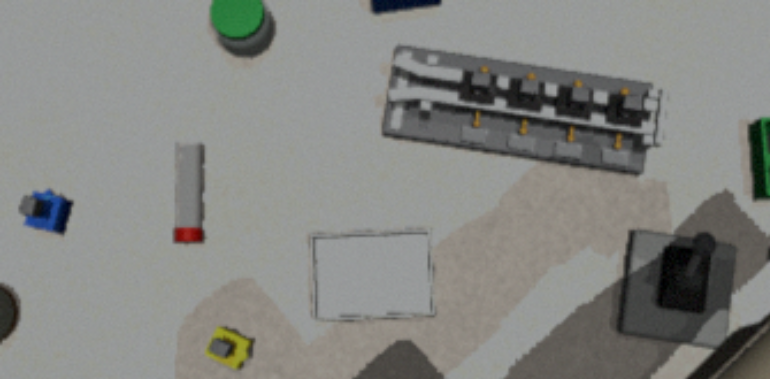

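```bash
python3 - <<'E'
from h import *
from scipy.optimize import least_squares
def fit(P):
    c0=np.r_[np.median(P,0)-[0,0,.008],.011]
    s=least_squares(lambda v:np.linalg.norm(P-v[:3],axis=1)-v[3],c0,loss="soft_l1",f_scale=.001); return s.x.round(4)
q=np.load("/tmp/scene.npz"); Wa=cloud(q["d"],cam("scene")); _,d,C=grab("scene"); Wb=cloud(d,C)
p,d,C=grab("wrist"); Wc=cloud(d,C)
q=np.load("/tmp/top.npz"); Wd=cloud(q["d"],cam("top"))
for n,W,k in(("scene off",Wa,(.4,-.3)),("scene on",Wb,(.456,-.307)),("wrist on",Wc,(.456,-.307)),("top off",Wd,(.4,-.3))):
    m=(np.hypot(W[...,0]-k[0],W[...,1]-k[1])<.03)&(W[...,2]>.115)&(W[...,2]<.16); P=W[m]; print(n,len(P),P.mean(0).round(4) if len(P) else "",fit(P) if len(P)>10 else "")
m=(Wc[...,2]>.054)&(Wc[...,2]<.066)&(np.hypot(Wc[...,0]-.43,Wc[...,1]+.3)<.06); print("block",cv2.minAreaRect((Wc[m][:,:2]*1e3).astype(np.float32)))
P=Wc[(np.hypot(Wc[...,0]-.44,Wc[...,1]+.303)<.04)]
for a in np.arange(.066,.12,.006):
    k=P[(P[:,2]>=a)&(P[:,2]<a+.006)]
    if len(k)>10: print(round(a,3),len(k),np.median(k[:,:2],0).round(4))
save("w7.png",cv2.resize(p[60:300,200:500],None,fx=2,fy=2))
E
```

```text
scene off 41 [ 0.4046 -0.297   0.1278] [ 0.4013 -0.3011  0.1247  0.0119]
scene on 41 [ 0.4617 -0.3034  0.1255] [ 0.4594 -0.308   0.1213  0.0117]
wrist on 1451 [ 0.456  -0.3076  0.1279] [ 0.4564 -0.3088  0.1193  0.0128]
top off 93 [ 0.399  -0.2966  0.1312] [ 0.3992 -0.2981  0.1245  0.0121]
block ((422.94061279296875, -304.1515808105469), (49.984073638916016, 69.9655990600586), 81.77837371826172)
0.066 1018 [ 0.4222 -0.3028]
0.072 60 [ 0.4277 -0.3041]
0.078 64 [ 0.4312 -0.304 ]
0.084 65 [ 0.4343 -0.305 ]
0.09 73 [ 0.4377 -0.3049]
0.096 75 [ 0.4408 -0.3054]
0.102 38 [ 0.443  -0.3059]
0.114 21 [ 0.4502 -0.2989]
```

View pics/w7.png

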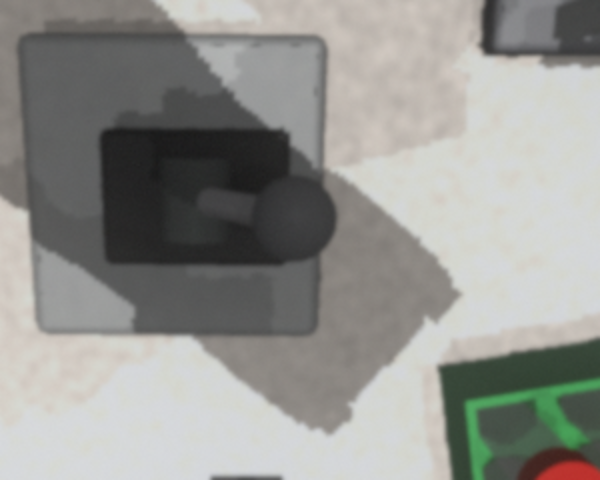

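Switch view: the ball at (295,218) leans away from the robot. It sits 3–5 mm lower than when off, so it leans at least as far as the 0.5 rad it started with. It also met its end stop at 23 N. Everything checks; handing in.

```bash
python3 -c "
from h import *
print(r.observe()['time_s'],r.hand_in())"
```

```text
the job is handed in; nothing more can be done
55.0167 None
```

All four black clips are caught on pins 1 to 4, the supply lever is thrown over to on, and I handed the job in at 55 s. No verdict was reported.

- **Clips:** each one showed the catch signature. The knob rose about 5 mm and then resisted an upward pull. After release all four knob tops read 132–133 mm up, which matches 12.5 mm down, and they are about 54 mm apart on the rail. For pins 2 to 4 I did not push on to feel the rod stop as I did at pin 1, and relied on the catch signature instead.
- **Lever:** I threw it only after all four clips were caught. It met its end stop at about 23 N. It now leans away from the robot at least as far as it leaned towards it at the start.
- **Check that disagreed:** my lever angle estimates from the camera ranged from about 0.86 to 1.02 rad, depending on which hinge point and lever length I assumed. The end-stop contact and the ball's lower height both point to about 1.0, but the lowest estimate is close to the 0.85 limit.
- **Other things:** the gripper never went near the bystanders, and those in the last pictures look unmoved, though I did not measure them. The arm ended about 0.1 m above the lever, touching nothing.

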